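Reload a three-bay battery box and fit its cover

ROBOT

A 6-joint arm with a two-finger parallel gripper is mounted at the origin on a cart in front of the work surface, level with it; the furniture and walls round the work are solid. World frame = base frame: x ahead of the robot, y to its left, z up, the work surface at z = 0. Lengths are in m, angles in degrees, forces in N, time in s.
With the tool pointing down it reaches from about 0.3 to 0.75 m from the base axis. Payload 8.5 kg.
Tool frame: the origin (TCP) lies on the mounting face of the last link; the fingertips stand 173 mm ahead of it and the grasp point (between the pads) lies 155 mm ahead of it; z points along the fingers, y is the line along which they close (so a half turn about z gives the same grasp; the last joint's range is limited). The gripper opens to 85 mm and grips with 20 to 120 N. Pads are 22 mm wide; open, the fingers measure 114 mm over their backs; the gripper's body (76 mm by 85 mm) begins 54 mm behind the grasp point. The pads swing forward as they close: fully open they stand 13 mm farther back than shut.
Start: joints at [-75.934, 21.807, 74.336, -0, 83.858, -12.336], TCP at [0.245, -0.493, 0.405] pointing down, gripper open.
Joint ranges: [-178.18, 178.18], [-50.72, 133.34], [12.68, 142.11], [-81.47, 261.47], [9.98, 163.14], [-165.26, 165.26]. Speed limits (degrees/s): [136.94, 136.94, 180, 180, 180, 180].

INTERFACE

Orientations are given as [roll, pitch, yaw] about the fixed x, y, z axes, in that order (R = Rz(yaw) Ry(pitch) Rx(roll)).
In Python, from bench import manip gives the robot as it stands.
- The arm moves only by the shell command python3 -m crank 'ROWS'. ROWS is JSON, one flat list of numbers, 7 for each row, row after row: the finger opening in mm, from 0 to 85.4, then the shift along the tool's x, y, z in mm, then the turn, a rotation vector about the tool's x, y, z in degrees. A call has 1 to 12 rows; each row shifts and turns the commanded pose from where the row before left it, along the tool's axes as they then stand; what a row does not reach is not made up. A row lasts 1/12 s, in which the tool goes at most 41.7 mm and 7.16 degrees, less where a joint would pass 70% of its speed; a pose out of reach is approached as far as the arm can. A call with a gripper value outside its range is refused whole. The fingers move at their own pace and stop on an object; the grip force is fixed at half the most. Time passes only in rows, so rows that do not move let the fingers close. It gives the time, the measured TCP pose, the force, the opening and the grip force at its end, in the units of the state.
- manip.get_state(): the state, without advancing time (a new reading comes with each control period).
- manip.get_image(name): name is "scene" or "side" or "wrist"; returns (picture, depth): 400x640x3 uint8, red, green, blue; 400x640 float32, m along the optical axis (not along the pixel's ray), 0 where there is no reading.
- manip.calibration(name): a dict with "fov_y" (degrees; the focal length in pixels is half the picture's height over the tangent of half this angle, whatever the lens; pixels are square), "cx", "cy" (the principal point, pixels), "k1" (the pictures are not rectified: a ray, as slopes to the right and down, at radius r is drawn at 1 + k1 r^2 times it, then the intrinsics apply), "extrinsics" (4x4, takes a point from camera to world coordinates); the wrist camera has in their place "hand_eye" (4x4, takes a point from camera to tool coordinates, whose origin is the TCP and whose axes are the flange's). Camera axes: x right, y up, looking along -z (the intrinsics and any distortion apply to the point x, -y, -z); pixel columns grow to the right and rows downward; lengths in m; the calibration is good to about 2 mm. A picture is of the moment at which its call begins: read the wrist's pose just before it. calibration takes no time and is no camera call.
- manip.hand_in(): hands the job in; it is judged then, once.
Trained networks look in the newest picture that a camera, given by its name, has taken for a name from the list of things; names that differ only in an ending like _2 or _b are one class to them, and where a whole thing is asked for, a point or a joint stands for the part that bears it (a point fixed in the world has none). Each returns a list of dicts, best first, with "confidence" (0 to 1); they miss things now and then, are a little off and sometimes report something else, mostly with a low value. They report only what shows in the picture. A call takes as long as a camera call. They do not tell look-alikes from the thing itself.
- manip.cut_out(camera, label): "mask" (400x640 bool, what is visible of it) and "rect" ([left, top, right, bottom] in pixels, round what is visible of it).
- manip.mark_of(camera, label): "location" ([column, row] in pixels: a listed point, or the origin of a listed thing).
The state is a dict: "time_s": time; "qpos": joint angles; "qd": joint speeds; "tau": joint torques, N m; "tool_pos": TCP position; "tool_rot": TCP orientation; "force": force on the tool from outside, world axes, zero at the start; "wrist_torque": the same for the moment, N m; "opening": finger opening in m; "grasp_force": force on a finger pad.
Only numpy, scipy, OpenCV 4.12 (cv2) and the standard library are available. Lean on these libraries where they do the work, as an engineer would, in place of code of your own. Each camera call takes 0.05 s, during which the arm holds its last target. There are 200 camera calls.

TASK

Change the cells in the white battery box: first free each spent cell (white with a green band) by pushing it against its spring and lifting it past the orange lip, lay it in the grey tray, then load every fresh cell (black with a copper band) into a bay: flat end against the coil spring, down past the lip, and let the spring hold it there level, its bump on the brass contact. Then turn the blue cover over by standing it on a short edge against the steel fence and tipping it on, and lay it on the four pillars of the box, smooth blue side up, flat, centred and square with its ribs inside the pillars. Do not shift the calculator, masking tape or card terminal.

Things in the scene. Friction and masses are not known exactly. Their poses are not given: they have to be found in the camera images.
- battery_box: white open battery box, fixed, 6 mm floor reaching -35 to 53 mm along its x, -82 to 82 mm along y. Origin on the counter under the middle bay's centre. Three bays side by side along y, pitch 51 mm, no walls between; cells lie along x: springs at +x, contacts and lips at -x. Back wall (x 39 to 53 mm) 33 mm high. 10.5 mm high saddles at x -18 and +17 mm cradle each cell, fingers fit between them
- bay_1 (a point): centre of a seated cell in bay 1 (19 mm above the counter); axes of the battery box. On the way down the bump clears the lip only while the cell is pushed 3 to 8 mm from here towards the spring (box +x); clear above the lip the cell's centre is 33.5 mm or more above the counter, and its end still meets the sprung plate up to 43 mm
- bay_2 (a point): centre of a seated cell in bay 2 (19 mm above the counter); axes of the battery box. On the way down the bump clears the lip only while the cell is pushed 3 to 8 mm from here towards the spring (box +x); clear above the lip the cell's centre is 33.5 mm or more above the counter, and its end still meets the sprung plate up to 43 mm
- bay_3 (a point): centre of a seated cell in bay 3 (19 mm above the counter); axes of the battery box. On the way down the bump clears the lip only while the cell is pushed 3 to 8 mm from here towards the spring (box +x); clear above the lip the cell's centre is 33.5 mm or more above the counter, and its end still meets the sprung plate up to 43 mm
- contact_1 (a point): point on the brass contact of bay 1 where the tip of the bump rests when seated; 25 mm from bay_1 along the box's -x. The contact is the inner face of a post 20 mm wide; the orange lip on it, 12 mm wide, overhangs the bay by 3 mm, underside 25.3 mm and top 28.3 mm above the counter
- contact_2 (a point): point on the brass contact of bay 2 where the tip of the bump rests when seated; 25 mm from bay_2 along the box's -x. The contact is the inner face of a post 20 mm wide; the orange lip on it, 12 mm wide, overhangs the bay by 3 mm, underside 25.3 mm and top 28.3 mm above the counter
- contact_3 (a point): point on the brass contact of bay 3 where the tip of the bump rests when seated; 25 mm from bay_3 along the box's -x. The contact is the inner face of a post 20 mm wide; the orange lip on it, 12 mm wide, overhangs the bay by 3 mm, underside 25.3 mm and top 28.3 mm above the counter
- spring_1 (a joint): compression in m of bay 1's spring, 0 (empty bay) to 0.012 (solid), about 0.004 with a cell seated; 2 N preload and 500 N/m: 4 N seated, 6 to 7 N passing the lip. It carries a steel plate 20 mm wide, 8 to 31 mm above the counter, front face at the box's x = +21 mm when free
- spring_2 (a joint): compression in m of bay 2's spring, 0 (empty bay) to 0.012 (solid), about 0.004 with a cell seated; 2 N preload and 500 N/m: 4 N seated, 6 to 7 N passing the lip. It carries a steel plate 20 mm wide, 8 to 31 mm above the counter, front face at the box's x = +21 mm when free
- spring_3 (a joint): compression in m of bay 3's spring, 0 (empty bay) to 0.012 (solid), about 0.004 with a cell seated; 2 N preload and 500 N/m: 4 N seated, 6 to 7 N passing the lip. It carries a steel plate 20 mm wide, 8 to 31 mm above the counter, front face at the box's x = +21 mm when free
- lid_seat (a point): where the middle of the cover's inside face lies when fitted: between the pillars at the height of their tops, 36 mm; at x = +5 mm, y = 0 of the box, same axes. The four pillars stand at y = 68 to 76 and -76 to -68 mm, at x -34 to -18 and 24 to 53 mm (box frame); the cover's ribs go inside them with 3 mm play each way along y
- cell_1: fresh battery cell, 26 mm diameter, 50 mm long in all, 65 g, black with a copper-coloured band at the bump end; may be absent; lies on its side and can roll. Origin at the middle of its axis; its x axis runs along it, the bump (9.5 mm diameter, 4 mm long) at -x, the flat end at +x
- cell_2: fresh battery cell, 26 mm diameter, 50 mm long in all, 65 g, black with a copper-coloured band at the bump end; may be absent; lies on its side and can roll. Origin at the middle of its axis; its x axis runs along it, the bump (9.5 mm diameter, 4 mm long) at -x, the flat end at +x
- cell_3: fresh battery cell, 26 mm diameter, 50 mm long in all, 65 g, black with a copper-coloured band at the bump end; may be absent; lies on its side and can roll. Origin at the middle of its axis; its x axis runs along it, the bump (9.5 mm diameter, 4 mm long) at -x, the flat end at +x
- spent_1: spent cell, same size and axes as the fresh ones but white with a green band at the bump end; may be absent, else seated in bay_1 at the start
- spent_2: spent cell, same size and axes as the fresh ones but white with a green band at the bump end; may be absent, else seated in bay_3 at the start
- spent_tray: open grey tray, fixed, 100 (its x) x 120 (y) x 26 mm outside, walls 4 mm, floor about 4 mm thick; origin under its centre on the counter
- cover: flat cover plate, 152 (its x) x 62 (y) x 8 mm, about 110 g: one side smooth, blue with a white bar, the other grey with two cross ribs (3 mm thick, 40 long, 6 high) at x = -63.5 and +63.5 mm. Origin at the centre of the smooth side, z points out of the ribbed side (at the start up). Fitted: z down, x along the box's y, either way round, origin 8 mm above lid_seat
- fence: upright steel fence fixed to the counter, 150 mm long (along its y), 95 mm high, 6 mm thick; origin at the foot of the middle of its flat face, which looks along its -x, towards the robot; behind it a 4 mm high foot runs 44 mm to +x
- card_terminal: black card payment terminal, 190x71x47, at the back right
- tape_mask: roll of cream masking tape lying flat, 100 across, 25 high, at the left edge
- calculator: dark pocket calculator, 118x68x15, near the left edge
Not all that is in view belongs to the job. What is shaped like the cover but purple is not meant.

How it is judged:
By the outcome, as a careful person would: the job done as asked, in the order asked, and still so for the second after the job is handed in, with the robot touching nothing.
Of cell_1, cell_2, cell_3 only 2 to 3 are there at a start; the rules pass over those that are not, and their reading is None.
Of spent_1, spent_2 only 1 to 2 are there at a start; the rules pass over those that are not, and their reading is None.
At some moment in a run one of cover may be knocked a few centimetres aside while the robot is not near it.
Once in a run the grip may slacken for a moment while it holds something.
It also fails if it takes over 208 s, if anything falls off the work surface, if the arm or the gripper's body presses on something with over 40 N, if the wrist force passes 120 N, or if a joint passes its speed limit or range.

## Working session

There is one attempt and no reset: what is moved stays moved. The work goes in short steps, Python scripts to look and compute and a shell command to move; the robot and the scene stay as the last step left them, time stands still between calls to the robot, and variables do not carry over. Pictures are saved under pics/ and viewed, at most 14 in all, crops included, and the job is handed in when it is done.

```bash
ls; mkdir -p pics; cat > h.py <<'E'
import numpy as np, cv2
from bench import manip
from scipy.spatial.transform import Rotation as Ro
def T(st=None):
    st=st or manip.get_state(); M=np.eye(4); M[:3,:3]=Ro.from_euler('xyz',st['tool_rot'],degrees=True).as_matrix(); M[:3,3]=st['tool_pos']; return M
def cam(name):
    c=manip.calibration(name); M=c['extrinsics'] if 'extrinsics' in c else T()@np.array(c['hand_eye']); return c,np.array(M)
def grab(name):
    c,M=cam(name); im,d=manip.get_image(name); return im,d,c,M
def rays(c,px):
    f=200/np.tan(np.radians(c['fov_y']/2)); p=(np.array(px,float).reshape(-1,2)-[c['cx'],c['cy']])/f
    q=p.copy()
    for _ in range(20): q=p/(1+c['k1']*(q**2).sum(1,keepdims=True))
    return np.c_[q[:,0],-q[:,1],-np.ones(len(q))]
def onplane(c,M,px,z):
    r=rays(c,px)@M[:3,:3].T; o=M[:3,3]; return o+r*((z-o[2])/r[:,2])[:,None]
def cloud(c,M,px,d):
    px=np.array(px).reshape(-1,2); dd=np.array([d[int(v),int(u)] for u,v in px]); return (rays(c,px)*dd[:,None])@M[:3,:3].T+M[:3,3]
def proj(c,M,P):
    P=np.array(P,float).reshape(-1,3); q=(P-M[:3,3])@M[:3,:3]; f=200/np.tan(np.radians(c['fov_y']/2))
    s=np.c_[q[:,0]/-q[:,2],-q[:,1]/-q[:,2]]; s=s*(1+c['k1']*(s**2).sum(1,keepdims=True)); return s*f+[c['cx'],c['cy']]
def save(n,im): cv2.imwrite('pics/'+n+'.png',np.ascontiguousarray(im[:,:,::-1]))
E
python3 - <<'E'
from h import *
print(manip.get_state())
for n in ['scene','side','wrist']:
    im,d,c,M=grab(n); save(n+'0',im); print(n,M.round(3).tolist(),c['fov_y'],c['k1'],c.get('hand_eye'))
    for l in ['battery_box','bay_1','bay_2','bay_3','cell_1','spent_1','spent_tray','cover','fence','lid_seat','contact_1','spring_1']:
        try:r=manip.mark_of(n,l)
        except Exception as e: r=[]; print(l,e)
        print(l,[(np.round(x['location']).tolist(),round(x['confidence'],2)) for x in r[:6]])
    if n=='side':break
E
```

```text
pics
{'time_s': 0.0, 'qpos': array([-7.59371749e+01,  2.18413882e+01,  7.43845858e+01,  9.62061917e-04,
        8.38585793e+01, -1.23355929e+01]), 'qd': array([ 0.01672284,  0.14585051, -0.01742091, -0.01629813,  0.02228776,
       -0.03083427]), 'tau': array([-2.57332045e-03, -4.48475718e+01, -2.31278998e+01, -2.81071516e-04,
        4.83744036e-03, -6.18146771e-06]), 'tool_pos': array([ 0.24452596, -0.49260547,  0.40410885]), 'tool_rot': array([-1.79917603e+02, -1.89980560e-02,  2.63983007e+01]), 'force': array([1.10666406, 0.04619513, 0.23144799]), 'wrist_torque': array([-0.0373599, -0.0508803,  0.0058067]), 'grasp_force': 0.0, 'opening': 0.0855842754716911}
scene [[0.8, 0.367, -0.474, -0.017], [-0.599, 0.47, -0.648, -0.705], [-0.015, 0.803, 0.596, 0.746], [0.0, 0.0, 0.0, 1.0]] 52.26184725170772 -0.0842949666885339 None
battery_box []
bay_1 []
bay_2 []
bay_3 []
cell_1 [([319.0, 242.0], 0.5)]
spent_1 []
spent_tray []
cover [([313.0, 286.0], 0.68), ([288.0, 192.0], 0.67)]
fence []
lid_seat []
contact_1 []
spring_1 it knows: battery_box, bay, calculator, card_terminal, cell, contact,
[... 311 characters left out ...]
0.85), ([337.0, 292.0], 0.6)]
bay_2 [([288.0, 298.0], 0.9), ([316.0, 295.0], 0.85), ([337.0, 292.0], 0.6)]
bay_3 [([288.0, 298.0], 0.9), ([316.0, 295.0], 0.85), ([337.0, 292.0], 0.6)]
cell_1 [([268.0, 240.0], 0.61), ([328.0, 226.0], 0.49), ([291.0, 295.0], 0.29)]
spent_1 [([292.0, 297.0], 0.78)]
spent_tray [([378.0, 243.0], 0.87), ([404.0, 294.0], 0.56)]
cover [([222.0, 277.0], 0.79), ([297.0, 186.0], 0.57)]
fence [([359.0, 187.0], 0.8)]
lid_seat [([313.0, 288.0], 0.65)]
contact_1 [([332.0, 287.0], 0.88), ([291.0, 292.0], 0.8), ([312.0, 289.0], 0.6)]
spring_1 it knows: battery_box, bay, calculator, card_terminal, cell, contact, cover, fence, lid_seat, spent, spent_tray, tape_mask
spring_1 []
```

View pics/side0.png

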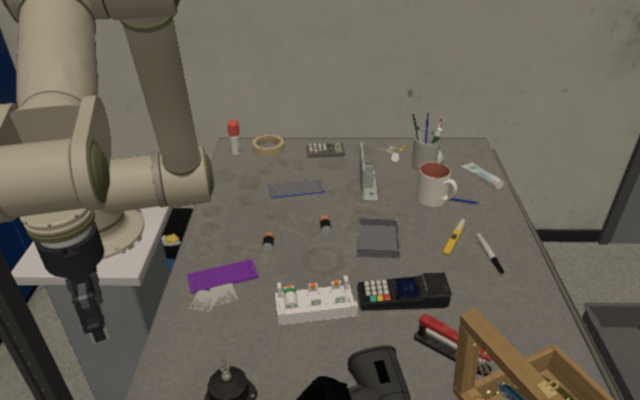

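View pics/scene0.png

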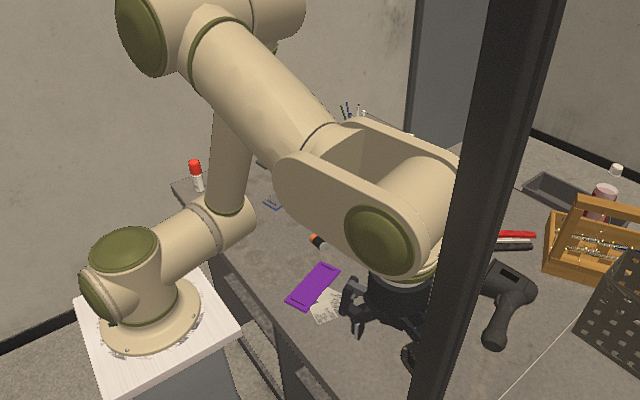

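```bash
python3 - <<'E'
from h import *
im,d,c,M=grab('side')
for n,p in dict(cell_a=(268,241),cell_b=(325,224),tray=(378,238),cover=(297,188),fence=(362,190),fenceR=(377,198),fenceTop=(363,145),spent=(291,295),boxTL=(277,293),boxTR=(349,283),boxBL=(279,320),boxBR=(355,315),calc=(325,150),term=(403,292)).items(): print(n,cloud(c,M,[p],d).round(3)[0])
for l in ['cover','fence','spent_tray','battery_box','spent']:
  for r in manip.cut_out('side',l)[:3]: print(l,r['rect'],r['confidence'])
print(manip.calibration('wrist'))
im,d,c,M=grab('wrist'); save('w0',im)
E
python3 -c "
import cv2;i=cv2.imread('pics/side0.png')[130:330,180:460];cv2.imwrite('pics/sidec.png',cv2.resize(i,None,fx=2.8,fy=2.8,interpolation=3))"
```

```text
cell_a [ 0.438 -0.064  0.025]
cell_b [0.573 0.008 0.02 ]
tray [ 0.704 -0.025  0.004]
cover [0.494 0.188 0.005]
fence [0.671 0.135 0.036]
fenceR [0.714 0.143 0.004]
fenceTop [ 0.691  0.44  -0.001]
spent [ 0.504 -0.243  0.03 ]
boxTL [ 0.471 -0.211  0.003]
boxTR [ 0.628 -0.173 -0.003]
boxBL [ 0.483 -0.296  0.014]
boxBR [ 0.638 -0.27   0.001]
calc [0.571 0.387 0.011]
term [ 0.739 -0.229  0.028]
cover [267.5, 175.8, 324.5, 200.6] 0.88
cover [187.9, 256.7, 259.4, 297.0] 0.76
fence [360.5, 149.8, 377.4, 201.7] 0.78
spent_tray [356.9, 216.8, 398.7, 259.4] 0.69
battery_box [276.5, 277.1, 360.8, 321.6] 0.65
spent [283.6, 286.1, 297.8, 305.9] 0.69
{'fov_y': 64.03474016953304, 'cx': 316.87745016455335, 'cy': 202.00328940388655, 'k1': -0.06455162540164441, 'hand_eye': array([[ 2.83323444e-04,  9.47695733e-01,  3.19175059e-01,
         8.20050046e-02],
       [ 9.99999373e-01, -6.14277493e-04,  9.36241364e-04,
         5.15693778e-04],
       [ 1.08333400e-03,  3.19174593e-01, -9.47695312e-01,
         3.13323347e-02],
       [ 0.00000000e+00,  0.00000000e+00,  0.00000000e+00,
         1.00000000e+00]])}
```

View pics/sidec.png

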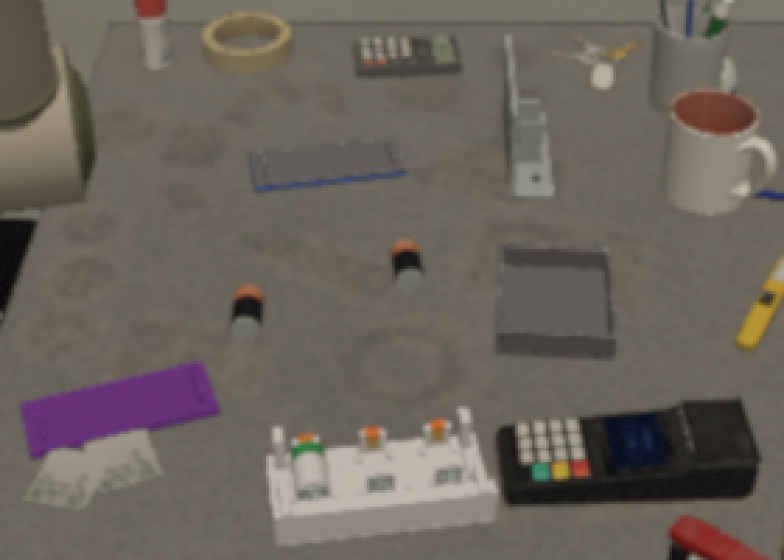

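Two fresh cells (about (268,241) and (325,224)), one spent cell in the left bay (291,297), the grey ribbed cover at (297,188), the fence at (365,175) and the tray at (378,238). The box's springs are towards the camera. Next I move over the box.

```bash
python3 -m crank '[80,38,-12.5,0,0,0,0, 80,38,-12.5,0,0,0,0, 80,38,-12.5,0,0,0,0, 80,38,-12.5,0,0,0,0, 80,38,-12.5,0,0,0,0, 80,38,-12.5,0,0,0,0, 80,38,-12.5,0,0,0,0, 80,38,-12.5,0,0,0,0, 80,38,-12.5,0,0,0,0, 80,38,-12.5,0,0,0,0, 80,38,-12.5,0,0,0,0]' && python3 -m crank '[80,0,0,0,0,0,-7.1, 80,0,0,0,0,0,-7.1, 80,0,0,0,0,0,-7.1, 80,0,0,0,0,0,-7.1, 80,0,0,0,0,0,-7.1, 80,0,0,0,0,0,-7.1, 80,0,0,0,0,0,-7.1, 80,0,0,0,0,0,-7.1, 80,0,0,0,0,0,-7.1, 80,0,0,0,0,0,0]'
python3 - <<'E'
from h import *
print(manip.get_state()['qpos'].round(1))
im,d,c,M=grab('wrist'); save('w1',im)
for l in ['battery_box','bay_1','contact_1','spent_1','cell_1','lid_seat','spent_tray']:
    for x in manip.mark_of('wrist',l)[:4]:
        p=x['location']; print(l,np.round(p),round(x['confidence'],2),*[onplane(c,M,p,z)[0].round(4) for z in (0,.019,.036)],cloud(c,M,[p],d).round(3))
im,d,c,M=grab('side'); save('side1',im)
for x in manip.mark_of('side','cell'): print(x)
E
```

```text
time_s: 2.47
tool_pos: [0.559, -0.1818, 0.4048]
tool_rot: [180.0, -0.0, 26.4]
force: [1.1, -0.9, 0.0]
opening: 0.0801
grasp_force: 0.0
time_s: 3.3
tool_pos: [0.5578, -0.1836, 0.4047]
tool_rot: [-180.0, -0.0, 90.6]
force: [0.8, 0.3, -0.1]
opening: 0.0801
grasp_force: 0.0
[-29.8  25.6  68.1  -0.   86.3 -30.3]
battery_box [313. 203.] 0.56 [ 0.5539 -0.2286  0.    ] [ 0.554  -0.2222  0.019 ] [ 0.5542 -0.2164  0.036 ] [[ 0.554 -0.226  0.007]]
bay_1 [310. 209.] 0.98 [ 0.5491 -0.236   0.    ] [ 0.5495 -0.2292  0.019 ] [ 0.5499 -0.2231  0.036 ] [[ 0.549 -0.234  0.005]]
bay_1 [356. 203.] 0.8 [ 0.6062 -0.2283  0.    ] [ 0.6037 -0.2219  0.019 ] [ 0.6015 -0.2162  0.036 ] [[ 0.606 -0.227  0.005]]
bay_1 [271. 215.] 0.75 [ 0.5013 -0.2451  0.    ] [ 0.5042 -0.2379  0.019 ] [ 0.5067 -0.2313  0.036 ] [[ 0.506 -0.234  0.03 ]]
contact_1 [305. 194.] 0.85 [ 0.544  -0.2167  0.    ] [ 0.5447 -0.2109  0.019 ] [ 0.5453 -0.2057  0.036 ] [[ 0.545 -0.208  0.028]]
contact_1 [263. 197.] 0.77 [ 0.4921 -0.221   0.    ] [ 0.4954 -0.2149  0.019 ] [ 0.4984 -0.2095  0.036 ] [[ 0.497 -0.212  0.027]]
contact_1 [350. 184.] 0.65 [ 0.5983 -0.204   0.    ] [ 0.5962 -0.1988  0.019 ] [ 0.5944 -0.1942  0.036 ] [[ 0.595 -0.197  0.027]]
spent_1 [270. 217.] 0.69 [ 0.4997 -0.2476  0.    ] [ 0.5027 -0.2402  0.019 ] [ 0.5053 -0.2335  0.036 ] [[ 0.505 -0.235  0.033]]
cell_1 [201.  44.] 0.87 [ 0.4311 -0.0489  0.    ] [ 0.4375 -0.0516  0.019 ] [ 0.4432 -0.054   0.036 ] [[ 0.44  -0.052  0.025]]
lid_seat [310. 219.] 0.61 [ 0.5499 -0.2504  0.    ] [ 0.5502 -0.2428  0.019 ] [ 0.5506 -0.2361  0.036 ] [[ 0.55  -0.248  0.006]]
spent_tray [454.  30.] 0.86 [ 0.7029 -0.0316  0.    ] [ 0.6955 -0.0352  0.019 ] [ 0.6889 -0.0384  0.036 ] [[ 0.701 -0.033  0.006]]
{'location': [323.7, 228.2], 'confidence': 0.54}
{'location': [266.3, 239.2], 'confidence': 0.47}
{'location': [310.4, 287.8], 'confidence': 0.23}
```

View pics/w1.png

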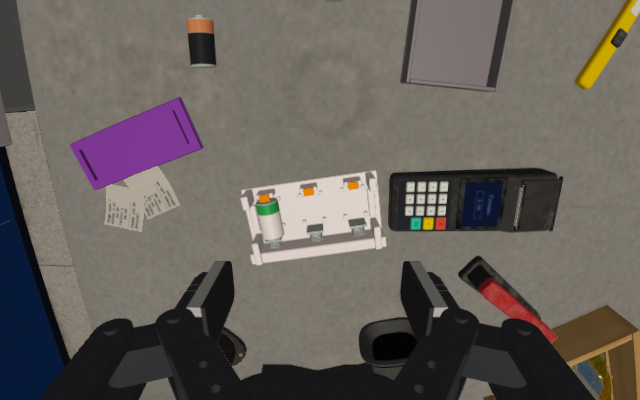

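```bash
cat > box.py <<'E'
from h import *
im,d,c,M=grab('wrist'); save('w2',im)
for l in ['bay','contact','spent','lid_seat','battery_box']:
    for x in manip.mark_of('wrist',l)[:3]:
        p=x['location']; z={'bay':.019,'contact':.019,'spent':.019,'lid_seat':.036,'battery_box':0}[l]; print(l,round(x['confidence'],2),onplane(c,M,p,z)[0].round(4))
hsv=cv2.cvtColor(im,cv2.COLOR_RGB2HSV); v,u=np.mgrid[0:400,0:640]
o=(hsv[...,0]<16)&(hsv[...,1]>150)&(hsv[...,2]>100)
n,lab,st,ce=cv2.connectedComponentsWithStats(o.astype(np.uint8))
for i in range(1,n):
    if st[i,4]>60: print('lip',st[i],onplane(c,M,ce[i],.0283)[0].round(4))
# points at pillar/backwall tops by depth
r=rays(c,np.c_[u.ravel(),v.ravel()]); P=(r*d.ravel()[:,None])@M[:3,:3].T+M[:3,3]
w=(hsv[...,1].ravel()<40)&(hsv[...,2].ravel()>150)&(d.ravel()>0)&(np.hypot(P[:,0]-.55,P[:,1]+.23)<.13)&(P[:,2]<.045)
b=w&(abs(P[:,2]-.033)<.0025); f=w&(P[:,2]<.009)&(P[:,2]>.003)
for n,m in (('wall',b),('all',w),('floor',f)):
    q=P[m]; R=cv2.minAreaRect((q[:,:2]*1000).astype(np.float32)); print(n,m.sum(),np.round(R[0],1),np.round(R[1],1),R[2],np.percentile(q[:,2],[5,50,95]).round(4))
print(T().round(4).tolist())
E
python3 -m crank '[80,-10,-7,26,0,0,-2, 80,-10,-7,26,0,0,-2, 80,-10,-7,26,0,0,-2, 80,-10,-7,26,0,0,-2, 80,0,0,0,0,0,0]'; python3 box.py
```

```text
time_s: 4.22
tool_pos: [0.5309, -0.2262, 0.2963]
tool_rot: [-179.6, -0.3, 98.2]
force: [-0.1, 0.2, -0.6]
opening: 0.0797
grasp_force: 0.0
bay 0.65 [ 0.5508 -0.2278  0.019 ]
bay 0.59 [ 0.6044 -0.222   0.019 ]
contact 0.69 [ 0.4969 -0.2172  0.019 ]
contact 0.62 [ 0.5971 -0.1984  0.019 ]
contact 0.6 [ 0.5463 -0.2079  0.019 ]
spent 0.98 [ 0.5012 -0.2407  0.019 ]
lid_seat 0.77 [ 0.5526 -0.2383  0.036 ]
battery_box 0.62 [ 0.5529 -0.2301  0.    ]
lip [510 244  19  18 250] [ 0.704  -0.2422  0.0283]
lip [ 558  339   62   61 1449] [ 0.8296 -0.3633  0.0283]
wall 3049 [ 553.9 -241.7] [163.3  86.3] 9.34078311920166 [0.0309 0.0323 0.0352]
all 15182 [ 576.9 -247.8] [212.7 108.8] 9.502625465393066 [0.0043 0.006  0.0346]
floor 9214 [ 552.7 -234.4] [163.2  74.1] 9.269972801208496 [0.0043 0.0054 0.0066]
[[-0.1446, 0.9895, 0.0027, 0.5327], [0.9895, 0.1446, -0.0017, -0.2246], [-0.002, 0.0024, -1.0, 0.3025], [0.0, 0.0, 0.0, 1.0]]
```

View pics/w2.png

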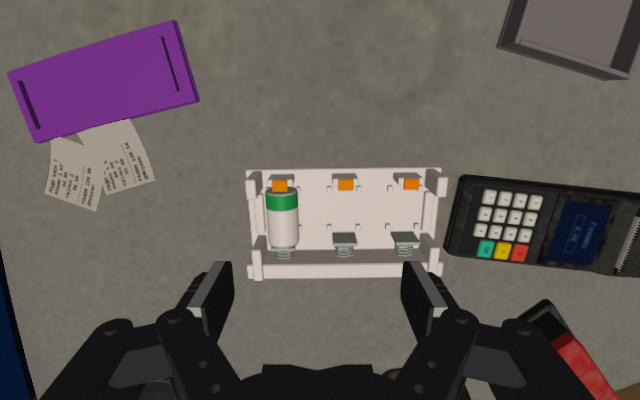

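```bash
python3 -m crank '[44,-3.6,-11.2,15,0,0,-0.3, 44,-3.6,-11.2,15,0,0,-0.3, 44,-3.6,-11.1,15,0,0,-0.4, 44,0,0,10,0,0,0, 44,0,0,0,0,0,0, 44,0,0,0,0,0,0, 44,0,0,0,0,0,0, 44,0,0,0,0,0,0]'
python3 - <<'E'
from h import *
im,d,c,M=grab('wrist'); save('w3',im); A=T(); print(A.round(4).tolist(), manip.get_state()['force'])
p=np.array([.5014,-.2407,.19]); print('rel tool',(A[:3,:3].T@(p-A[:3,3])*1000).round(1), np.degrees(np.arctan2(A[1,0],A[0,0])))
E
```

```text
time_s: 5.18
tool_pos: [0.5013, -0.2406, 0.2467]
tool_rot: [179.9, 0.1, 99.3]
force: [-0.2, -0.6, -0.6]
opening: 0.044
grasp_force: 0.0
[[-0.1621, 0.9868, 0.0014, 0.5012], [0.9868, 0.1621, -0.001, -0.2406], [-0.0013, 0.0012, -1.0, 0.2466], [0.0, 0.0, 0.0, 1.0]] [-0.04233436 -0.0827215  -0.14724879]
rel tool [-0.1  0.2 56.6] 99.32765906497012
```

View pics/w3.png

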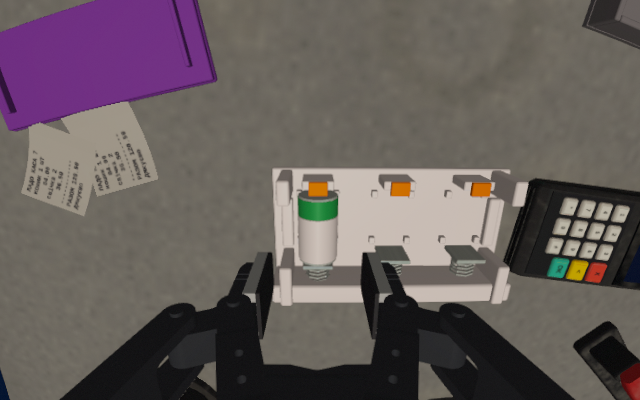

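```bash
python3 -m crank '[44,0,0,20,0,0,0, 44,0,0,20,0,0,0, 44,0,0,15,0,0,0, 44,0,0,6,0,0,0, 44,0,0,0,0,0,0]' && python3 -m crank '[18,0,0,0,0,0,0, 18,0,0,0,0,0,0, 18,0,0,0,0,0,0, 18,0,0,0,0,0,0, 18,0,0,0,0,0,0]'
```

```text
time_s: 5.65
tool_pos: [0.5007, -0.2406, 0.184]
tool_rot: [-179.9, -0.1, 99.3]
force: [-0.2, -0.3, 0.5]
opening: 0.0438
grasp_force: 0.0
time_s: 6.07
tool_pos: [0.501, -0.2409, 0.186]
tool_rot: [179.9, 0.1, 99.3]
force: [0.2, 1.1, 6.0]
opening: 0.0242
grasp_force: 59.2
```

```bash
python3 -m crank '[34,0,0,0,0,0,0, 34,0,0,0,0,0,0, 34,0,0,2,0,0,0, 34,0,0,2,0,0,0, 34,0,0,0,0,0,0,34,0,0,0,0,0,0]' && python3 -m crank '[18,0,0,0,0,0,0, 18,0,0,0,0,0,0, 18,0,0,0,0,0,0, 18,0,0,0,0,0,0, 18,0,0,0,0,0,0]'
```

```text
time_s: 6.57
tool_pos: [0.5006, -0.2408, 0.1804]
tool_rot: [-180.0, -0.0, 99.3]
force: [0.1, -0.3, 0.2]
opening: 0.0342
grasp_force: 0.0
time_s: 6.98
tool_pos: [0.5008, -0.2408, 0.1809]
tool_rot: [180.0, 0.0, 99.3]
force: [1.5, 1.5, 1.2]
opening: 0.024
grasp_force: 58.9
```

```bash
python3 -m crank '[18,-2,0,0,0,0,0, 18,-2,0,0,0,0,0, 18,-1.7,0,0,0,0,0, 18,0,0,0,0,0,0, 18,0,0,0,0,0,0]' && python3 -m crank '[18,0,0,-5,0,0,0, 18,0,0,-5,0,0,0, 18,0,0,-5,0,0,0, 18,0,0,-3,0,0,0, 18,0,0,0,0,0,0, 18,0,0,0,0,0,0]'
```

```text
time_s: 7.4
tool_pos: [0.5015, -0.2449, 0.1808]
tool_rot: [-180.0, -0.2, 99.3]
force: [0.4, 11.0, 7.3]
opening: 0.0241
grasp_force: 61.9
time_s: 7.9
tool_pos: [0.501, -0.2455, 0.1981]
tool_rot: [-179.8, -0.2, 99.3]
force: [-2.2, 6.1, -0.5]
opening: 0.024
grasp_force: 59.3
```

```bash
python3 -m crank '[18,4,0,0,0,0,0, 18,4,0,0,0,0,0, 18,0,0,-20,0,0,0, 18,0,0,-25,0,0,0, 18,0,0,-25,0,0,0, 18,0,0,-10,0,0,0, 18,0,0,0,0,0,0]'
python3 - <<'E'
from h import *
im,d,c,M=grab('wrist'); save('w4',im); A=T(); print(A.round(4).tolist(), manip.get_state()['force'])
for x in manip.mark_of('wrist','spent_tray')[:3]: print(x, onplane(c,M,x['location'],0.)[0].round(4))
r=manip.cut_out('wrist','spent_tray')[:1]
for x in r:
  v,u=np.nonzero(x['mask']); P=cloud(c,M,np.c_[u,v],d); P=P[(P[:,2]<.03)]; print(x['rect'],cv2.minAreaRect((P[:,:2]*1000).astype(np.float32)))
im,d,c,M=grab('side'); 
r=manip.cut_out('side','spent_tray')[:1]
for x in r:
  v,u=np.nonzero(x['mask']); P=cloud(c,M,np.c_[u,v],d); P=P[(P[:,2]<.03)]; print(x['rect'],cv2.minAreaRect((P[:,:2]*1000).astype(np.float32)),np.median(P,0))
p=np.array([.703,-.031,.30]); print('rel tool',(A[:3,:3].T@(p-A[:3,3])*1000).round(1))
E
```

```text
time_s: 8.48
tool_pos: [0.5006, -0.2387, 0.2808]
tool_rot: [179.8, 0.2, 99.3]
force: [-0.6, 0.3, -1.8]
opening: 0.0238
grasp_force: 62.1
[[-0.1618, 0.9868, 0.0014, 0.5003], [0.9868, 0.1618, -0.0014, -0.2385], [-0.0017, 0.0012, -1.0, 0.279], [0.0, 0.0, 0.0, 1.0]] [ 0.20659372 -0.38443067 -1.29773324]
[547.2, 1.9, 640.0, 71.5] ((691.8683471679688, -67.64073181152344), (45.89851760864258, 88.2807388305664), 86.91832733154297)
[356.5, 219.0, 402.0, 263.8] ((704.9345703125, -15.113143920898438), (164.56576538085938, 106.1116943359375), 85.4075698852539) [ 0.70443214 -0.02787739  0.00396787]
rel tool [171.9 233.6 -21. ]
```

View pics/w4.png

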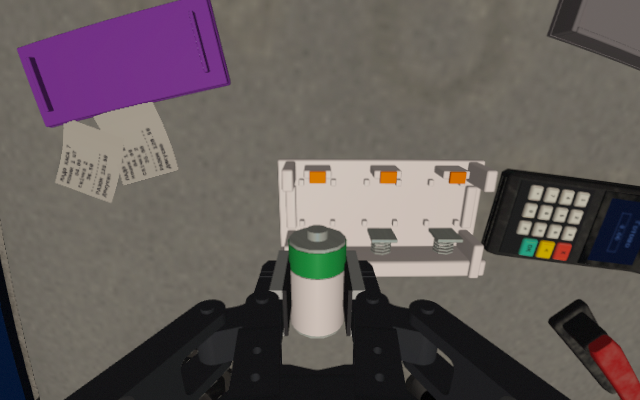

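```bash
python3 -m crank '[18,21.5,29.2,0,0,0,0, 18,21.5,29.2,0,0,0,0, 18,21.5,29.2,0,0,0,0, 18,21.5,29.2,0,0,0,0, 18,21.5,29.2,0,0,0,0, 18,21.5,29.2,0,0,0,0, 18,21.5,29.2,0,0,0,0, 18,21.5,29.2,0,0,0,0, 18,0,0,0,0,0,0, 18,0,0,0,0,0,0]'
python3 - <<'E'
from h import *
im,d,c,M=grab('wrist'); save('w5',im); A=T(); print(A.round(4).tolist())
for x in manip.mark_of('wrist','spent_tray')[:3]: print(x, onplane(c,M,x['location'],0.)[0].round(4))
E
```

```text
time_s: 9.57
tool_pos: [0.7036, -0.0294, 0.2766]
tool_rot: [-179.9, -0.0, 99.5]
force: [0.1, -0.9, -1.3]
opening: 0.0237
grasp_force: 62.2
[[-0.1626, 0.9867, -0.0026, 0.703], [0.9867, 0.1626, 0.0002, -0.0307], [0.0006, -0.0025, -1.0, 0.277], [0.0, 0.0, 0.0, 1.0]]
{'location': [317.5, 202.9], 'confidence': 0.77} [ 0.7037 -0.0307  0.    ]
```

View pics/w5.png

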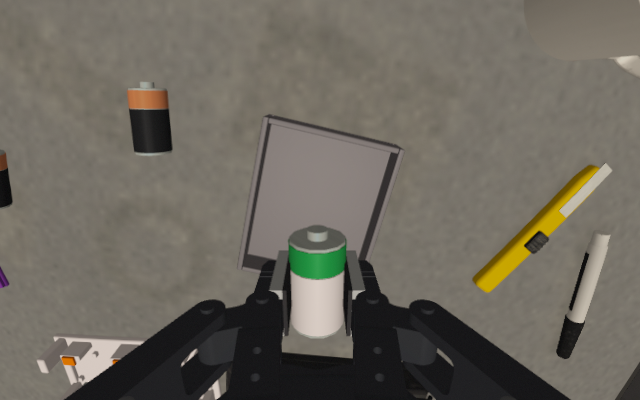

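```bash
cat > cells.py <<'E'
from h import *
im,d,c,M=grab('wrist')
hsv=cv2.cvtColor(im,cv2.COLOR_RGB2HSV)
for x in manip.mark_of('wrist','cell')[:3]:
    p=x['location']; P=onplane(c,M,p,.013)[0]; print('cell',np.round(p),round(x['confidence'],2),P.round(4))
o=(hsv[...,0]<20)&(hsv[...,1]>90)&(hsv[...,2]>60); k=hsv[...,2]<60
n,lab,st,ce=cv2.connectedComponentsWithStats(o.astype(np.uint8))
for i in range(1,n):
    if st[i,4]<150: continue
    m=cv2.dilate((lab==i).astype(np.uint8),np.ones((9,9)))>0
    n2,l2,s2,c2=cv2.connectedComponentsWithStats(k.astype(np.uint8)); js=np.bincount(l2[m&k]) if (m&k).any() else [0]
    js[0]=0; j=np.argmax(js)
    if js[j]<20: continue
    a=onplane(c,M,ce[i],.024)[0]; b=onplane(c,M,c2[j],.024)[0]; u=(a-b)/np.linalg.norm(a-b)
    full=(lab==i)|(l2==j); v,uu=np.nonzero(full); P=cloud(c,M,np.c_[uu,v],d); P=P[(P[:,2]>.012)&(P[:,2]<.045)]; s=(P-b)@u
    print('copper',ce[i].round(),'->dark',c2[j].round(),s2[j,4],'axis yaw bump dir',np.degrees(np.arctan2(u[1],u[0])).round(1),'len',np.ptp(np.percentile(s,[1,99])).round(4),'mid',(b+u*np.percentile(s,[1,99]).mean()).round(4), 'ztop',np.percentile(P[:,2],95).round(4))
E
python3 cells.py
python3 -m crank '[18,0,0,25,0,0,0, 18,0,0,25,0,0,0, 18,0,0,25,0,0,0, 18,0,0,15,0,0,0, 18,0,0,5,0,0,0, 18,0,0,0,0,0,0, 18,0,0,0,0,0,0]' && python3 -m crank '[45,0,0,0,0,0,0, 45,0,0,0,0,0,0, 45,0,0,0,0,0,0, 45,0,0,0,0,0,0, 45,0,0,-10,0,0,0, 45,0,0,-30,0,0,0, 45,0,0,-30,0,0,0, 45,0,0,-30,0,0,0, 45,0,0,-20,0,0,0, 45,0,0,0,0,0,0]'
```

```text
copper [149.  96.] ->dark [153. 128.] 1644 axis yaw bump dir 97.9 len 0.0411 mid [0.5788 0.0165 0.024 ] ztop 0.0261
time_s: 10.35
tool_pos: [0.7031, -0.0317, 0.1848]
tool_rot: [179.9, 0.0, 99.3]
force: [-0.3, -0.9, -0.3]
opening: 0.0242
grasp_force: 62.2
time_s: 11.18
tool_pos: [0.7032, -0.0309, 0.3103]
tool_rot: [179.5, 0.2, 99.3]
force: [0.6, -0.2, 0.5]
opening: 0.0451
grasp_force: 0.0
```

```bash
python3 -m crank '[45,16,-29.5,7,0,0,0, 45,16,-29.5,7,0,0,0, 45,16,-29.5,7,0,0,0, 45,16,-29.5,7,0,0,0, 45,0,0,0,0,0,0, 45,0,0,0,0,0,0]'; python3 cells.py
python3 - <<'E'
from h import *
A=T(); print(A.round(4).tolist()); save('w6',manip.get_image('wrist')[0])
E
```

```text
time_s: 11.68
tool_pos: [0.5751, 0.0137, 0.2758]
tool_rot: [-179.9, -0.0, 99.3]
force: [0.1, -0.6, 0.8]
opening: 0.045
grasp_force: 0.0
cell [318. 204.] 0.83 [0.5748 0.0159 0.013 ]
cell [137. 252.] 0.65 [ 0.4341 -0.0493  0.013 ]
cell [452. 270.] 0.65 [ 0.6953 -0.0231  0.013 ]
copper [317. 189.] ->dark [316. 216.] 1185 axis yaw bump dir 97.2 len 0.041 mid [0.5737 0.0159 0.024 ] ztop 0.0261
copper [138. 242.] ->dark [140. 265.] 1046 axis yaw bump dir 91.5 len 0.0413 mid [ 0.4423 -0.0498  0.024 ] ztop 0.0259
[[-0.1616, 0.9869, 0.002, 0.577], [0.9869, 0.1616, -0.0004, 0.0128], [-0.0007, 0.0019, -1.0, 0.2764], [0.0, 0.0, 0.0, 1.0]]
```

View pics/w6.png

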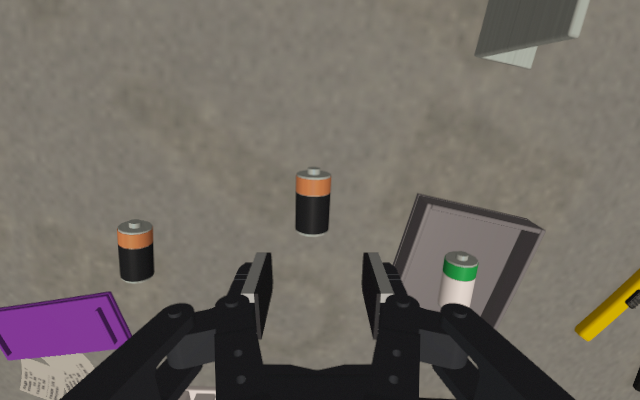

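```bash
python3 -m crank '[42,3,-2,20,0,0,1.3, 42,0,0,25,0,0,0, 42,0,0,25,0,0,0, 42,0,0,20,0,0,0, 42,0,0,10,0,0,0, 42,0,0,0,0,0,0]' && python3 -m crank '[18,0,0,0,0,0,0, 18,0,0,0,0,0,0, 18,0,0,0,0,0,0, 18,0,0,0,0,0,0, 18,0,0,0,0,0,0]'&& python3 -m crank '[18,0,0,-20,0,0,0, 18,0,0,-25,0,0,0, 18,0,0,-25,0,0,0, 18,0,0,-25,0,0,0, 18,0,0,-10,0,0,-1.3, 18,0,0,0,0,0,0, 18,0,0,0,0,0,0]'
cat > held.py <<'E'
from h import *
# where is the held cell's bump/top in the wrist picture -> tool coords; compare with the plane z_tool = 0.155-.. 
im,d,c,M=grab('wrist'); A=T(); print(A.round(4).tolist())
v,u=np.mgrid[0:400,0:640]; P=(rays(c,np.c_[u.ravel(),v.ravel()])*d.ravel()[:,None])@M[:3,:3].T+M[:3,3]
Q=(P-A[:3,3])@A[:3,:3]; m=(abs(Q[:,1])<.011)&(Q[:,2]>.13)&(Q[:,2]<.19)&(abs(Q[:,0])<.05)&(d.ravel()>0)
Q=Q[m]; print(len(Q),'x pct',np.percentile(Q[:,0],[1,50,95,99]).round(4),'z min',np.percentile(Q[:,2],[1,50,99]).round(4))
b=Q[(abs(Q[:,1])<.002)]
for x0 in np.arange(-.03,.032,.004):
    s=b[abs(b[:,0]-x0)<.002]
    if len(s): print(round(x0,3),s[:,2].min().round(4),np.median(s[:,2]).round(4))
E
python3 held.py
```

```text
time_s: 12.33
tool_pos: [0.5742, 0.0154, 0.1738]
tool_rot: [-179.8, -0.1, 98.0]
force: [0.6, -0.5, 0.7]
opening: 0.0419
grasp_force: 0.0
time_s: 12.75
tool_pos: [0.5741, 0.0157, 0.1768]
tool_rot: [179.9, 0.0, 98.0]
force: [0.4, -0.2, 3.7]
opening: 0.0238
grasp_force: 59.3
time_s: 13.33
tool_pos: [0.5735, 0.0158, 0.2802]
tool_rot: [-180.0, -0.0, 99.3]
force: [-0.2, -0.0, -1.3]
opening: 0.0238
grasp_force: 59.1
[[-0.1616, 0.9869, -0.0021, 0.5735], [0.9869, 0.1616, 0.0004, 0.0157], [0.0007, -0.002, -1.0, 0.2794], [0.0, 0.0, 0.0, 1.0]]
5151 x pct [-0.0215  0.0079  0.0244  0.0275] z min [0.1498 0.1523 0.1703]
-0.022 0.15 0.1511
-0.018 0.1492 0.1507
-0.014 0.1491 0.1506
-0.01 0.1494 0.1505
-0.006 0.1495 0.1506
-0.002 0.1497 0.1506
0.002 0.1492 0.1505
0.006 0.149 0.1505
0.01 0.1494 0.1507
0.014 0.1489 0.1506
0.018 0.1495 0.1508
0.022 0.1494 0.1519
0.026 0.1498 0.1597
0.03 0.1621 0.1621
```

```bash
python3 -m crank '[18,-34,-16.1,0,0,0,0, 18,-34,-16.1,0,0,0,0, 18,-34,-16.1,0,0,0,0, 18,-34,-16.1,0,0,0,0, 18,-34,-16.1,0,0,0,0, 18,-34,-16.1,0,0,0,0, 18,-33.5,-16,15,0,0,0, 18,0,0,15,0,0,0, 18,0,0,0,0,0,0, 18,0,0,0,0,0,0]'
python3 - <<'E'
from h import *
im,d,c,M=grab('wrist'); save('w7',im[100:400,100:540]); A=T(); print(A.round(4).tolist())
o=np.array([.5014,-.2407,.019]); p=A[:3,3]; R=A[:3,:3]
cell=p+R@[.003,0,.1636]; bx=np.array([.1616,-.9869,0]); by=np.array([.9869,.1616,0])
print('cell in bay frame mm',((cell-o)@bx*1000).round(1),((cell-o)@by*1000).round(1),((cell-o)[2]*1000).round(1), np.degrees(np.arctan2(A[1,0],A[0,0])))
E
```

```text
time_s: 14.22
tool_pos: [0.5008, -0.2367, 0.2491]
tool_rot: [-179.8, -0.2, 99.3]
force: [0.1, 0.6, 0.2]
opening: 0.0239
grasp_force: 59.2
[[-0.1622, 0.9868, -0.0015, 0.5012], [0.9868, 0.1622, 0.0015, -0.2362], [0.0017, -0.0013, -1.0, 0.2501], [0.0, 0.0, 0.0, 1.0]]
cell in bay frame mm -7.7 0.3 67.5 99.3355752066908
```

View pics/w7.png

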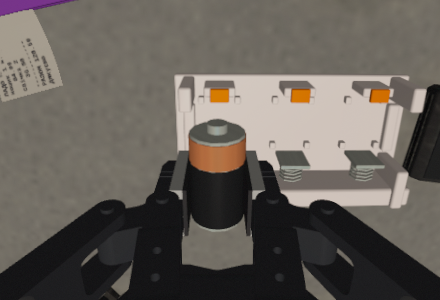

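```bash
python3 -m crank '[18,0,0,20,0,0,0, 18,0,0,20,0,0,0, 18,0,0,9,0,0,0, 18,0,0,0,0,0,0, 18,0,0,0,0,0,0]' && python3 -m crank '[18,-3,0,0,0,0,0, 18,-3,0,0,0,0,0, 18,-3,0,0,0,0,0, 18,0,0,0,0,0,0, 18,0,0,0,0,0,0]' && python3 -m crank '[18,-2.5,0,0,0,0,0, 18,-2.5,0,0,0,0,0, 18,0,0,0,0,0,0, 18,0,0,0,0,0,0, 18,0,0,0,0,0,0]'
```

```text
time_s: 14.68
tool_pos: [0.5016, -0.2361, 0.2022]
tool_rot: [180.0, 0.0, 99.4]
force: [0.8, 1.0, -0.2]
opening: 0.0239
grasp_force: 61.2
time_s: 15.1
tool_pos: [0.5025, -0.2455, 0.2018]
tool_rot: [180.0, -0.1, 99.3]
force: [0.7, 5.5, 1.5]
opening: 0.0239
grasp_force: 61.5
time_s: 15.52
tool_pos: [0.5032, -0.25, 0.2017]
tool_rot: [-180.0, -0.1, 99.3]
force: [0.1, 7.1, 1.7]
opening: 0.024
grasp_force: 61.6
```

```bash
python3 -m crank '[18,0.7,0,4,0,0,0, 18,0,0,5,0,0,0, 18,0,0,5,0,0,0, 18,0,0,4,0,0,0, 18,0,0,1,0,0,0, 18,0,0,0,0,0,0, 18,0,0,0,0,0,0]'
```

```text
time_s: 16.1
tool_pos: [0.5029, -0.2492, 0.1834]
tool_rot: [-180.0, -0.1, 99.3]
force: [-2.9, 8.2, 12.0]
opening: 0.024
grasp_force: 68.4
```

```bash
python3 -m crank '[18,2,0,-0.6,0,0,0, 18,2,0,0,0,0,0, 18,1.8,0,0,0,0,0, 18,0,0,0,0,0,0, 18,0,0,0,0,0,0]' && python3 -m crank '[37,0,0,0,0,0,0, 37,0,0,0,0,0,0, 37,0,0,0,0,0,0, 37,0,0,0,0,0,0, 37,0,0,-10,0,0,0, 37,0,0,-25,0,0,0, 37,0,0,-30,0,0,0, 37,0,0,-30,0,0,0,37,0,0,0,0,0,0,37,0,0,0,0,0,0]'
python3 - <<'E'
from h import *
im,d,c,M=grab('wrist'); save('w8',im[100:400,100:540]); A=T(); print(A.round(4).tolist())
u,v=np.meshgrid(np.arange(640),np.arange(400)); P=cloud(c,M,np.c_[u.ravel(),v.ravel()],d)-[.5014,-.2407,0]
bx=np.array([.1616,-.9869,0]); by=np.array([.9869,.1616,0]); x=P@bx;y=P@by
for a in np.arange(-.03,.032,.004):
    m=(abs(y)<.003)&(abs(x-a)<.002)&(d.ravel()>0)&(P[:,2]<.06); 
    if m.any(): print(a.round(3),np.median(P[m,2]).round(4),np.percentile(P[m,2],95).round(4))
E
```

```text
time_s: 16.52
tool_pos: [0.5022, -0.245, 0.1834]
tool_rot: [-180.0, 0.1, 99.3]
force: [-2.3, -3.4, 2.1]
opening: 0.0242
grasp_force: 61.4
time_s: 17.35
tool_pos: [0.5023, -0.2442, 0.2804]
tool_rot: [179.8, 0.2, 99.3]
force: [-0.0, 0.6, -1.1]
opening: 0.0367
grasp_force: 0.0
[[-0.1617, 0.9868, 0.0008, 0.5021], [0.9868, 0.1617, -0.0005, -0.2441], [-0.0006, 0.0007, -1.0, 0.2789], [0.0, 0.0, 0.0, 1.0]]
-0.03 0.0221 0.0284
-0.026 0.028 0.0288
-0.022 0.0274 0.0285
-0.018 0.0299 0.0352
-0.014 0.0352 0.0361
-0.01 0.0346 0.0357
-0.006 0.0348 0.0355
-0.002 0.0344 0.0354
0.002 0.034 0.0349
0.006 0.0335 0.0347
0.01 0.0328 0.0338
0.014 0.0327 0.0335
0.018 0.0323 0.0331
0.022 0.0321 0.0332
0.026 0.0313 0.0324
0.03 0.0298 0.0308
```

View pics/w8.png

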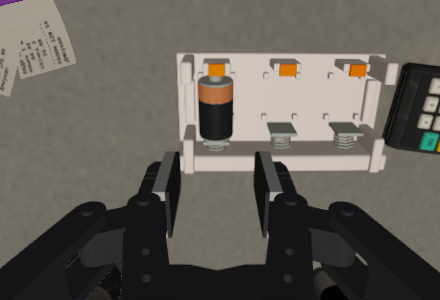

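```bash
python3 -m crank '[37,0,0,25,0,0,0, 37,0,0,25,0,0,0, 37,0,0,25,0,0,0, 37,0,0,15,0,0,0, 37,0,0,5.5,0,0,0, 37,0,0,0,0,0,0]' && python3 -m crank '[18,0,0,0,0,0,0, 18,0,0,0,0,0,0, 18,0,0,0,0,0,0, 18,0,0,0,0,0,0, 18,0,0,0,0,0,0]' && python3 -m crank '[18,-2,0,0,0,0,0, 18,-2,0,0,0,0,0, 18,5.2,0,0,0,-1.85,0, 18,5.2,0,0,0,-1.85,0, 18,5.2,0,0,0,-1.85,0, 18,0,0,0,0,0,0, 18,0,0,0,0,0,0]'
```

```text
time_s: 17.9
tool_pos: [0.5019, -0.244, 0.181]
tool_rot: [-179.8, -0.2, 99.3]
force: [0.3, 0.1, 0.3]
opening: 0.0369
grasp_force: 0.0
time_s: 18.32
tool_pos: [0.5023, -0.2442, 0.1832]
tool_rot: [180.0, 0.0, 99.3]
force: [-0.1, 0.1, -3.4]
opening: 0.0239
grasp_force: 59.2
time_s: 18.9
tool_pos: [0.5001, -0.2317, 0.1824]
tool_rot: [-179.9, 5.4, 99.3]
force: [-1.8, 6.8, 0.3]
opening: 0.024
grasp_force: 60.9
```

```bash
python3 -m crank '[18,0,0,1,0,0,0, 18,0,0,0.5,0,0,0, 18,0,0,0,0,0,0, 18,0,0,0,0,0,0]' && python3 -m crank '[18,2,0,0,0,0,0, 18,2,0,0,0,0,0, 18,0.5,0,0,0,0,0, 18,0,0,0,0,0,0, 18,0,0,0,0,0,0]' && python3 -m crank '[37,0,0,0,0,0,0, 37,0,0,0,0,0,0, 37,0,0,0,0,0,0, 37,-5,0,0,0,1.85,0, 37,-5,0,-10,0,1.85,0, 37,-5,0,-25,0,1.8,0, 37,0,0,-30,0,0,0, 37,0,0,-30,0,0,0,37,0,0,0,0,0,0,37,0,0,0,0,0,0]'
cat > bay.py <<'E'
import sys
from h import *
im,d,c,M=grab('wrist'); save(sys.argv[1],im[100:400,100:540]); A=T(); print(A.round(4).tolist())
k=int(sys.argv[2])-2; bx=np.array([.1616,-.9869,0]); by=np.array([.9869,.1616,0])
u,v=np.meshgrid(np.arange(640),np.arange(400)); P=cloud(c,M,np.c_[u.ravel(),v.ravel()],d)-(np.array([.5517,-.2326,0])+.051*k*by)
x=P@bx;y=P@by
for a in np.arange(-.03,.032,.004):
    m=(abs(y)<.003)&(abs(x-a)<.002)&(d.ravel()>0)&(P[:,2]<.06); 
    if m.any(): print(a.round(3),np.median(P[m,2]).round(4),end='; ')
E
python3 bay.py w9 1
```

```text
time_s: 19.23
tool_pos: [0.5001, -0.2319, 0.1819]
tool_rot: [-180.0, 5.4, 99.3]
force: [-3.3, 8.8, 10.1]
opening: 0.0244
grasp_force: 65.7
time_s: 19.65
tool_pos: [0.4996, -0.2282, 0.1808]
tool_rot: [-180.0, 5.5, 99.3]
force: [-0.8, 4.0, 1.8]
opening: 0.024
grasp_force: 60.1
time_s: 20.48
tool_pos: [0.502, -0.2422, 0.2777]
tool_rot: [179.9, 0.2, 99.3]
force: [-0.6, -0.2, -0.3]
opening: 0.037
grasp_force: 0.0
[[-0.1614, 0.9869, 0.0006, 0.5017], [0.9869, 0.1614, -0.0015, -0.242], [-0.0016, 0.0004, -1.0, 0.2763], [0.0, 0.0, 0.0, 1.0]]
-0.03 0.0224; -0.026 0.0278; -0.022 0.0282; -0.018 0.0324; -0.014 0.0325; -0.01 0.0326; -0.006 0.0322; -0.002 0.0324; 0.002 0.0327; 0.006 0.0323; 0.01 0.0324; 0.014 0.0321; 0.018 0.0324; 0.022 0.0321; 0.026 0.0306; 0.03 0.0256;
```

View pics/w9.png

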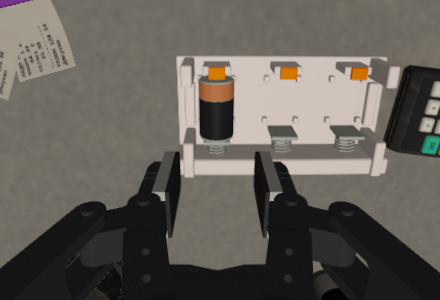

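```bash
python3 -m crank '[44,40,-6,0,0,0,0, 44,40,-6,0,0,0,0, 44,40,-6,0,0,0,0, 44,40,-6,0,0,0,0, 44,39,-6,0,0,0,0, 44,0,0,0,0,0,0, 44,0,0,0,0,0,0]'; python3 cells.py; python3 -c "
from h import *
print(T().round(4).tolist())"
```

```text
time_s: 21.12
tool_pos: [0.4395, -0.0489, 0.2754]
tool_rot: [-179.9, -0.0, 99.5]
force: [0.1, -0.0, -0.6]
opening: 0.0439
grasp_force: 0.0
cell [315. 206.] 0.83 [ 0.4372 -0.0488  0.013 ]
copper [315. 193.] ->dark [311. 220.] 1190 axis yaw bump dir 90.8 len 0.0413 mid [ 0.4356 -0.0499  0.024 ] ztop 0.0262
[[-0.1616, 0.9869, -0.0004, 0.4405], [0.9869, 0.1616, -0.0009, -0.0508], [-0.0009, -0.0005, -1.0, 0.2756], [0.0, 0.0, 0.0, 1.0]]
```

```bash
python3 -m crank '[42,4.4,-3.1,20,0,0,3.9, 42,0,0,25,0,0,3.9, 42,0,0,25,0,0,0, 42,0,0,20,0,0,0, 42,0,0,9.5,0,0,0, 42,0,0,0,0,0,0]' && python3 -m crank '[18,0,0,0,0,0,0, 18,0,0,0,0,0,0, 18,0,0,0,0,0,0, 18,0,0,0,0,0,0, 18,0,0,0,0,0,0]'&& python3 -m crank '[18,0,0,-20,0,0,0, 18,0,0,-25,0,0,0, 18,0,0,-25,0,0,0, 18,0,0,-25,0,0,-3.9, 18,0,0,-10,0,0,-3.9, 18,0,0,0,0,0,0, 18,0,0,0,0,0,0]'; python3 held.py
```

```text
time_s: 21.72
tool_pos: [0.4365, -0.0478, 0.1744]
tool_rot: [-179.8, -0.0, 91.4]
force: [-0.2, -0.4, 0.4]
opening: 0.0419
grasp_force: 0.0
time_s: 22.13
tool_pos: [0.4364, -0.0466, 0.1771]
tool_rot: [179.9, 0.1, 91.5]
force: [0.5, 0.6, -0.8]
opening: 0.024
grasp_force: 58.8
time_s: 22.72
tool_pos: [0.4361, -0.0464, 0.2818]
tool_rot: [179.9, 0.1, 99.2]
force: [-0.5, 0.7, -0.6]
opening: 0.0239
grasp_force: 59.0
[[-0.1596, 0.9872, -0.0005, 0.436], [0.9872, 0.1596, -0.0006, -0.0464], [-0.0005, -0.0006, -1.0, 0.2811], [0.0, 0.0, 0.0, 1.0]]
5088 x pct [-0.0243  0.0052  0.0218  0.0247] z min [0.1499 0.1525 0.1703]
-0.026 0.1506 0.1513
-0.022 0.1495 0.151
-0.018 0.1496 0.1508
-0.014 0.1497 0.1508
-0.01 0.1495 0.1507
-0.006 0.1493 0.1509
-0.002 0.1496 0.1507
0.002 0.1499 0.1508
0.006 0.1499 0.1509
0.01 0.1497 0.1506
0.014 0.1496 0.1508
0.018 0.1494 0.1509
0.022 0.1504 0.1581
0.026 0.1578 0.163
```

```bash
python3 -m crank '[18,-32.6,14.1,0,0,0,0, 18,-32.6,14.1,0,0,0,0, 18,-32.6,14.1,0,0,0,0, 18,-32.6,14.1,0,0,0,0, 18,-32.6,14.1,0,0,0,0, 18,-32.3,14,15,0,0,0, 18,0,0,20,0,0,0, 18,0,0,0,0,0,0, 18,0,0,0,0,0,0]'
cat > rel.py <<'E'
import sys
from h import *
k=int(sys.argv[1])-2; o0=float(sys.argv[2])
A=T(); print(A.round(4).tolist(), manip.get_state()['opening'])
bx=np.array([.1616,-.9869,0]); by=np.array([.9869,.1616,0]); o=np.array([.5517,-.2326,.019])+.051*k*by
cell=A[:3,3]+A[:3,:3]@[o0,0,.1637]
print('cell in bay frame mm',((cell-o)@bx*1000).round(1),((cell-o)@by*1000).round(1),((cell-o)[2]*1000).round(1), np.degrees(np.arctan2(A[1,0],A[0,0])))
E
python3 rel.py 2 .0003
```

```text
time_s: 23.52
tool_pos: [0.5509, -0.2253, 0.2448]
tool_rot: [-179.8, -0.2, 99.2]
force: [0.6, 1.3, -0.6]
opening: 0.0239
grasp_force: 59.1
[[-0.1604, 0.987, -0.0042, 0.5509], [0.9871, 0.1604, 0.0022, -0.2253], [0.0028, -0.0038, -1.0, 0.2448], [0.0, 0.0, 0.0, 1.0]] 0.023918437681921915
cell in bay frame mm -8.1 -0.3 62.1 99.22929872643188
```

```bash
python3 -m crank '[18,0,0,20,0,0,0, 18,0,0,16,0,0,0, 18,0,0,8,0,0,0, 18,0,0,0,0,0,0, 18,0,0,0,0,0,0]' && python3 -m crank '[18,-3,0,0,0,0,0, 18,-3,0,0,0,0,0, 18,-3,0,0,0,0,0, 18,-2.5,0,0,0,0,0, 18,-2.5,0,0,0,0,0, 18,0,0,0,0,0,0, 18,0,0,0,0,0,0, 18,0,0,0,0,0,0]'; python3 rel.py 2 .0003
```

```text
time_s: 23.93
tool_pos: [0.5512, -0.225, 0.2037]
tool_rot: [180.0, 0.1, 99.3]
force: [0.7, 0.1, -0.6]
opening: 0.024
grasp_force: 60.4
time_s: 24.6
tool_pos: [0.5536, -0.2389, 0.2031]
tool_rot: [180.0, -0.0, 99.3]
force: [-0.7, 7.9, 3.8]
opening: 0.0236
grasp_force: 60.9
[[-0.1616, 0.9868, -0.0001, 0.5536], [0.9868, 0.1616, 0.0008, -0.2389], [0.0008, 0.0, -1.0, 0.2031], [0.0, 0.0, 0.0, 1.0]] 0.023619298931180602
cell in bay frame mm 6.1 0.8 20.4 99.30203105452026
```

```bash
python3 held.py
```

```text
[[-0.1616, 0.9869, -0.0002, 0.5535], [0.9869, 0.1616, 0.0008, -0.2389], [0.0009, -0.0, -1.0, 0.2031], [0.0, 0.0, 0.0, 1.0]]
6341 x pct [-0.0445  0.0095  0.0369  0.0374] z min [0.1493 0.1535 0.1869]
-0.026 0.1516 0.1523
-0.022 0.1508 0.1518
-0.018 0.1507 0.1516
-0.014 0.1502 0.1513
-0.01 0.1494 0.151
-0.006 0.1496 0.1508
-0.002 0.1491 0.1504
0.002 0.1493 0.1506
0.006 0.1489 0.1503
0.01 0.1488 0.15
0.014 0.1489 0.1498
0.018 0.1482 0.1498
0.022 0.1486 0.156
0.026 0.1565 0.1616
0.03 0.174 0.1753
```

```bash
python3 -m crank '[18,3.9,0,0,0,-1.35,0, 18,3.9,0,0,0,-1.35,0, 18,0.3,0,4,0,0,0, 18,0.3,0,4,0,0,0, 18,0.3,0,4,0,0,0, 18,0.3,0,4,0,0,0, 18,0,0,0,0,0,0, 18,0,0,0,0,0,0]'; python3 rel.py 2 .0003;  python3 held.py | tail -14
```

```text
time_s: 25.32
tool_pos: [0.552, -0.2306, 0.186]
tool_rot: [-179.9, 2.6, 99.3]
force: [0.2, 7.3, -1.8]
opening: 0.0238
grasp_force: 60.4
[[-0.1615, 0.9869, 0.0058, 0.552], [0.9859, 0.1616, -0.0445, -0.2306], [-0.0449, -0.0015, -0.999, 0.186], [0.0, 0.0, 0.0, 1.0]] 0.023777291881741068
cell in bay frame mm 5.1 0.4 3.4 99.30118859397331
-0.022 0.1508 0.152
-0.018 0.1506 0.1517
-0.014 0.1503 0.1514
-0.01 0.1501 0.1513
-0.006 0.1493 0.1509
-0.002 0.1491 0.1506
0.002 0.1493 0.1505
0.006 0.1491 0.1503
0.01 0.1491 0.1501
0.014 0.1486 0.1499
0.018 0.1484 0.1498
0.022 0.149 0.1564
0.026 0.1569 0.1595
0.03 0.1559 0.1572
```

```bash
python3 -m crank '[18,0,0,2,0,0,0, 18,0,0,1.7,0,0,0, 18,0,0,0.5,0,0,0, 18,0,0,0,0,0,0, 18,0,0,0,0,0,0]' && python3 -m crank '[18,2,0,0,0,0,0, 18,2,0,0,0,0,0, 18,0.8,0,0,0,0,0, 18,0,0,0,0,0,0, 18,0,0,0,0,0,0]'; python3 rel.py 2 .0003
```

```text
time_s: 25.78
tool_pos: [0.5521, -0.2309, 0.1829]
tool_rot: [-180.0, 2.6, 99.3]
force: [-2.5, 8.4, 6.6]
opening: 0.0234
grasp_force: 64.1
time_s: 26.2
tool_pos: [0.5514, -0.2265, 0.1823]
tool_rot: [-180.0, 2.7, 99.3]
force: [-1.0, 4.8, 1.5]
opening: 0.0241
grasp_force: 60.8
[[-0.1615, 0.9869, 0.0071, 0.5514], [0.9858, 0.1616, -0.0465, -0.2265], [-0.047, -0.0005, -0.9989, 0.1823], [0.0, 0.0, 0.0, 1.0]] 0.024119906855033464
cell in bay frame mm 1.3 0.6 -0.2 99.30162243353452
```

```bash
python3 -m crank '[36,0,0,0,0,0,0, 36,0,0,0,0,0,0, 36,0,0,0,0,0,0, 36,-3.8,0,0,0,1.35,0, 36,-3.8,0,-10,0,1.35,0, 36,0,0,-25,0,0,0, 36,0,0,-30,0,0,0, 36,0,0,-30,0,0,0,36,0,0,0,0,0,0,36,0,0,0,0,0,0]'; python3 bay.py w10 2; python3 bay.py w10 1
```

```text
time_s: 27.03
tool_pos: [0.5528, -0.2344, 0.2791]
tool_rot: [179.8, 0.2, 99.3]
force: [-0.4, 0.4, -1.1]
opening: 0.0357
grasp_force: 0.0
[[-0.1615, 0.9869, 0.0005, 0.5525], [0.9869, 0.1615, -0.0006, -0.2343], [-0.0006, 0.0004, -1.0, 0.2776], [0.0, 0.0, 0.0, 1.0]]
-0.03 0.0235; -0.026 0.0279; -0.022 0.028; -0.018 0.0314; -0.014 0.0316; -0.01 0.0317; -0.006 0.0315; -0.002 0.0316; 0.002 0.0318; 0.006 0.0318; 0.01 0.0317; 0.014 0.0315; 0.018 0.0317; 0.022 0.0314; 0.026 0.03; 0.03 0.0259; [[-0.1615, 0.9869, -0.001, 0.5525], [0.9869, 0.1615, 0.0003, -0.2341], [0.0005, -0.0009, -1.0, 0.2767], [0.0, 0.0, 0.0, 1.0]]
-0.03 0.0222; -0.026 0.0279; -0.022 0.0284; -0.018 0.0325; -0.014 0.0326; -0.01 0.0324; -0.006 0.0323; -0.002 0.0323; 0.002 0.0321; 0.006 0.0322; 0.01 0.0325; 0.014 0.0324; 0.018 0.0324; 0.022 0.032; 0.026 0.0305; 0.03 0.0257;
```

```bash
python3 -m crank '[60,38,6.2,-11.4,0,0,0, 60,38,6.2,-11.4,0,0,0, 60,38,6.2,-11.4,0,0,0, 60,38,6.2,-11.4,0,0,0, 60,38,6.2,-11.4,0,0,0, 60,38,6.2,-11.4,0,0,0, 60,38,6.2,-11.4,0,0,0, 60,38,6.2,-11.4,0,0,0, 60,38,6.2,-11.4,0,0,0, 60,38,6.2,-11.4,0,0,0, 60,38,6.2,-11.4,0,0,0]' && python3 -m crank '[80,0,0,0,0,0,7.1, 80,0,0,0,0,0,7.1, 80,0,0,0,0,0,7.1, 80,0,0,0,0,0,7.1, 80,0,0,0,0,0,7.1, 80,0,0,0,0,0,7.1, 80,0,0,0,0,0,7.1, 80,0,0,0,0,0,7.1, 80,0,0,0,0,0,7.1, 80,0,0,0,0,0,7.1, 80,0,0,0,0,0,7.1, 80,0,0,0,0,0,7.1]' && python3 -m crank '[80,0,0,0,0,0,7.1, 80,0,0,0,0,0,7, 80,0,0,0,0,0,0, 80,0,0,0,0,0,0]'
cat > cover.py <<'E'
import sys
from h import *
im,d,c,M=grab('wrist'); save(sys.argv[1],im); A=T(); print(A.round(4).tolist(), manip.get_state()['qpos'].round(1))
for l in ['cover','fence']:
  for x in manip.cut_out('wrist',l)[:2]:
    m=cv2.erode(x['mask'].astype(np.uint8),np.ones((3,3)))>0; v,u=np.nonzero(m); P=cloud(c,M,np.c_[u,v],d); P=P[(P[:,2]<.12)&(d[v,u]>0)]
    print(l,x['confidence'],np.round(x['rect']),cv2.minAreaRect((P[:,:2]*1000).astype(np.float32)),np.percentile(P[:,2],[5,50,95]).round(4),np.median(im[v,u],0))
    if l=='cover':
        H=P[(P[:,2]>.006)&(P[:,2]<.011)]; print('top',len(H),cv2.minAreaRect((H[:,:2]*1000).astype(np.float32)), H.mean(0))
    else:
        H=P[P[:,2]>.085]; print('ftop',len(H),H.size and (cv2.minAreaRect((H[:,:2]*1000).astype(np.float32)),H[:,2].max()))
for x in manip.mark_of('wrist','fence')[:1]+manip.mark_of('wrist','cover')[:2]: print(x,onplane(c,M,x['location'],0.)[0].round(4))
E
python3 cover.py w11
```

```text
time_s: 28.05
tool_pos: [0.5522, 0.1915, 0.4017]
tool_rot: [-179.8, 0.0, 99.3]
force: [1.1, -0.2, 0.2]
opening: 0.06
grasp_force: 0.0
time_s: 29.05
tool_pos: [0.5527, 0.1896, 0.4009]
tool_rot: [180.0, 0.2, 13.8]
force: [-0.3, 0.4, 0.1]
opening: 0.0798
grasp_force: 0.0
time_s: 29.38
tool_pos: [0.5526, 0.1896, 0.4014]
tool_rot: [179.9, 0.1, 0.2]
force: [0.0, 0.1, -0.4]
opening: 0.08
grasp_force: 0.0
[[1.0, 0.0039, -0.0016, 0.5526], [0.0039, -1.0, -0.0009, 0.1896], [-0.0017, 0.0009, -1.0, 0.4017], [0.0, 0.0, 0.0, 1.0]] [ 7.3 25.4 69.  -0.  85.7 97.1]
cover 0.98 [530. 263. 576. 351.] ((345.29046630859375, -156.59426879882812), (147.28468322753906, 60.5512809753418), 20.080364227294922) [0.0056 0.0074 0.0098] [123.  53. 142.]
top 2669 ((345.218505859375, -156.63357543945312), (147.03135681152344, 60.56464767456055), 19.988853454589844) [ 0.35449592 -0.1543238   0.00745406]
cover 0.78 [277. 182. 348. 301.] ((453.3540344238281, 193.3138427734375), (150.25648498535156, 60.0191535949707), 10.94705581665039) [0.0062 0.0076 0.0094] [119. 111. 108.]
top 4685 ((453.27020263671875, 193.59689331054688), (150.19935607910156, 59.431549072265625), 10.94705581665039) [0.45858439 0.19424001 0.00757619]
fence 0.77 [192.  12. 380.  61.] ((692.0980224609375, 214.57275390625), (147.30323791503906, 44.00489044189453), 89.73164367675781) [0.0025 0.0273 0.0949] [158. 167. 159.]
ftop 1675 (((673.708740234375, 214.28488159179688), (146.5491943359375, 6.665163040161133), 89.98491668701172), np.float64(0.09688034907974263))
{'location': [292.1, 61.7], 'confidence': 0.62} [ 0.6684  0.2161 -0.    ]
{'location': [552.8, 311.8], 'confidence': 0.77} [ 0.3412 -0.1564  0.    ]
{'location': [316.1, 240.4], 'confidence': 0.74} [0.4575 0.1896 0.    ]
```

```bash
python3 -m crank '[85,-27.5,-6.2,28,0,0,0, 85,-27.5,-6.2,28,0,0,0, 85,0,0,35,0,0,-5.4, 85,0,0,35,0,0,-5.35, 85,0,0,25,0,0,0, 85,0,0,15,0,0,0, 85,0,0,0,0,0,0, 85,0,0,0,0,0,0]'; python3 cover.py w12 | grep -v fence
```

```text
time_s: 30.3
tool_pos: [0.4976, 0.202, 0.2366]
tool_rot: [180.0, 0.0, 10.8]
force: [-0.1, 0.8, 0.7]
opening: 0.0845
grasp_force: 0.0
[[0.9824, 0.187, 0.0014, 0.4978], [0.187, -0.9824, -0.0006, 0.202], [0.0012, 0.0009, -1.0, 0.2374], [0.0, 0.0, 0.0, 1.0]] [ 9.5 31.  90.  -0.1 58.9 88.7]
cover 0.88 [270. 177. 362. 366.] ((453.5282287597656, 193.60919189453125), (150.79319763183594, 61.04920196533203), 11.740342140197754) [0.0065 0.0075 0.0094] [118. 110. 108.]
top 14252 ((453.27801513671875, 193.73031616210938), (149.62725830078125, 59.731163024902344), 10.937382698059082) [0.46221205 0.19516252 0.00753405]
cover 0.66 [613. 366. 639. 400.] ((388.5223693847656, -119.55210876464844), (42.065589904785156, 24.468713760375977), 23.811050415039062) [0.0026 0.0069 0.0081] [117.  49. 137.]
top 430 ((385.8421630859375, -118.04306030273438), (43.64748764038086, 20.78266716003418), 35.79708480834961) [ 0.38827552 -0.11830874  0.00726092]
ftop 0 0
{'location': [28.0, 292.1], 'confidence': 0.61} [0.391  0.4186 0.    ]
{'location': [318.7, 276.7], 'confidence': 0.75} [0.4533 0.1916 0.    ]
```

```bash
python3 -m crank '[85,0,0,25,0,0,0, 85,0,0,25,0,0,0, 85,0,0,14,0,0,0, 85,0,0,3,0,0,0, 85,0,0,0,0,0,0, 85,0,0,0,0,0,0]' && python3 -m crank '[40,0,0,0,0,0,0, 40,0,0,0,0,0,0, 40,0,0,0,0,0,0, 40,0,0,0,0,0,0, 40,0,0,0,0,0,0,40,0,0,0,0,0,0]' && python3 -m crank '[40,0,0,-5,0,0,0, 40,0,0,-10,0,0,0, 40,0,0,-20,0,0,0, 40,0,0,-25,0,0,0, 40,0,0,0,0,0,0, 40,0,0,0,0,0,0]'; python3 cover.py w13 | head -4
```

```text
time_s: 31.05
tool_pos: [0.4978, 0.2019, 0.1706]
tool_rot: [179.9, -0.1, 10.8]
force: [0.3, -0.2, 0.0]
opening: 0.0846
grasp_force: 0.0
time_s: 31.55
tool_pos: [0.4976, 0.2019, 0.1712]
tool_rot: [179.9, -0.1, 10.8]
force: [-2.5, -0.8, 9.4]
opening: 0.06
grasp_force: 63.1
time_s: 32.05
tool_pos: [0.4975, 0.202, 0.2312]
tool_rot: [179.9, -0.2, 10.8]
force: [-0.3, 0.3, -0.9]
opening: 0.0598
grasp_force: 64.9
[[0.9824, 0.1866, 0.001, 0.4972], [0.1866, -0.9824, -0.0007, 0.2019], [0.0008, 0.0009, -1.0, 0.23], [0.0, 0.0, 0.0, 1.0]] [ 9.5 31.6 90.5 -0.1 57.9 88.7]
cover 0.82 [253. 211. 384. 371.] ((484.66448974609375, 199.0023956298828), (88.81110382080078, 59.25962448120117), 10.700379371643066) [0.0661 0.0673 0.0692] [120. 112. 109.]
top 0 ((0.0, 0.0), (0.0, 0.0), 0.0) [nan nan nan]
cover 0.74 [618. 372. 640. 400.] ((391.20587158203125, -114.00594329833984), (33.16939163208008, 15.133020401000977), 25.62799835205078) [0.0015 0.0061 0.0079] [ 89.  39. 105.]cover.py:9: RuntimeWarning: Mean of empty slice.
  H=P[(P[:,2]>.006)&(P[:,2]<.011)]; print('top',len(H),cv2.minAreaRect((H[:,:2]*1000).astype(np.float32)), H.mean(0))
  ret = um.true_divide(
```

```bash
python3 -m crank '[40,0,0,20,0,0,0, 40,0,0,20,0,0,0, 40,0,0,14,0,0,0, 40,0,0,5,0,0,0, 40,0,0,0,0,0,0]' && python3 -m crank '[85,0,0,0,0,0,0, 85,0,0,0,0,0,0, 85,0,0,0,0,0,0, 85,0,0,0,0,0,0, 85,0,0,-10,0,0,0, 85,17.5,0,0.9,0,-6,0, 85,17.5,0,0.9,0,-6,0, 85,17.5,0,0.9,0,-6,0, 85,17.5,0,0.9,0,-6,0, 85,17.5,0,0.9,0,-6,0, 85,0,0,0,0,0,0, 85,0,0,0,0,0,0]'
python3 - <<'E'
from h import *
A=T(); print(A.round(4).tolist(), manip.get_state()['qpos'].round(1))
for L in (.167,.170): print((A[:3,3]+A[:3,2]*L).round(4))
E
python3 cover.py w14 | grep -v fence|head -4
```

```text
time_s: 32.72
tool_pos: [0.4968, 0.2018, 0.1712]
tool_rot: [179.9, 0.1, 10.8]
force: [-6.7, -2.7, 15.1]
opening: 0.0592
grasp_force: 66.7
time_s: 33.72
tool_pos: [0.5798, 0.2175, 0.1579]
tool_rot: [179.9, 29.9, 10.7]
force: [-0.4, 0.3, 0.0]
opening: 0.085
grasp_force: 0.0
[[0.8518, 0.1865, -0.4896, 0.5798], [0.1613, -0.9825, -0.0937, 0.2175], [-0.4985, 0.0009, -0.8669, 0.1579], [0.0, 0.0, 0.0, 1.0]] [ 9.7 47.4 72.1 -0.6 90.3 89.1]
[0.498  0.2018 0.0131]
[0.4965 0.2015 0.0105]
[[0.852, 0.1867, -0.4892, 0.5792], [0.1615, -0.9824, -0.0937, 0.2175], [-0.4981, 0.0008, -0.8671, 0.1584], [0.0, 0.0, 0.0, 1.0]] [ 9.7 47.4 72.2 -0.6 90.3 89.1]
cover 0.88 [574. 332. 639. 380.] ((347.5186462402344, -154.571533203125), (144.05807495117188, 59.1927375793457), 20.277793884277344) [0.0023 0.0072 0.0102] [120.  51. 139.]
top 1125 ((347.15875244140625, -155.30133056640625), (143.17752075195312, 58.1154899597168), 20.617708206176758) [ 0.34993961 -0.14866315  0.00744562]
cover 0.77 [251. 216. 389. 347.] ((454.1763000488281, 192.39691162109375), (150.3990936279297, 60.206172943115234), 11.072437286376953) [0.0035 0.0075 0.0117] [113. 105. 103.]
```

```bash
python3 -m crank '[85,14.6,0,0.6,0,-5,0, 85,14.6,0,0.6,0,-5,0, 85,0,0,0,0,0,0, 40,0,0,0,0,0,0, 40,0,0,0,0,0,0, 40,0,0,0,0,0,0, 40,0,0,0,0,0,0, 40,0,0,0,0,0,0,40,0,0,0,0,0,0]' && python3 -m crank '[40,-3.2,0,-3.8,0,0,0, 40,-6.4,0,-7.7,0,0,0, 40,-12.8,0,-15.3,0,0,0, 40,-16,0,-19.2,0,0,0, 40,-16,0,-19.2,0,0,0, 40,-16,0,-19.2,0,0,0, 40,0,0,0,0,0,0, 40,0,0,0,0,0,0]'
cat > hp.py <<'E'
from h import *
# plane of the held plate in tool coords
im,d,c,M=grab('wrist'); A=T(); print(A.round(4).tolist(), manip.get_state()['qpos'].round(1))
for x in manip.cut_out('wrist','cover')[:3]:
    v,u=np.nonzero(x['mask']); P=cloud(c,M,np.c_[u,v],d); P=P[d[v,u]>0]; Q=(P-A[:3,3])@A[:3,:3]
    Q=Q[(abs(Q[:,1])<.034)&(Q[:,2]<.35)]; 
    if len(Q)<200: continue
    q0=np.median(Q,0); Q=Q[np.linalg.norm(Q-q0,axis=1)<.12]; w=np.polyfit(Q[:,0],Q[:,2],1)
    for _ in range(3): k=abs(np.polyval(w,Q[:,0])-Q[:,2])<.004; w=np.polyfit(Q[k,0],Q[k,2],1)
    R=cv2.minAreaRect((P[:,:2]*1000).astype(np.float32)); t=np.array([1,0,w[0]])/np.hypot(1,w[0]); t=A[:3,:3]@t
    print(round(x['confidence'],2),len(Q),'z=%.4f x + %.4f'%tuple(w),'slope deg',np.degrees(np.arctan(w[0])).round(1),'x range',np.percentile(Q[k,0],[1,99]).round(4),'world plate dir',t.round(3),'tilt',np.degrees(np.arcsin(t[2])).round(1),'z range',np.percentile(P[:,2],[1,99]).round(3))
E
python3 hp.py
```

```text
time_s: 34.72
tool_pos: [0.6032, 0.2221, 0.145]
tool_rot: [180.0, 39.8, 10.7]
force: [1.5, 1.1, 16.6]
opening: 0.0402
grasp_force: 8.2
time_s: 35.38
tool_pos: [0.6032, 0.2221, 0.2534]
tool_rot: [179.9, 39.8, 10.7]
force: [0.1, -0.1, 0.1]
opening: 0.0401
grasp_force: 0.0
[[0.7534, 0.1867, -0.6306, 0.6031], [0.1426, -0.9824, -0.1205, 0.2221], [-0.642, 0.0009, -0.7667, 0.2519], [0.0, 0.0, 0.0, 1.0]] [  9.8  44.6  61.4  -0.7 113.9  89. ]
0.93 10948 z=-0.8257 x + 0.3178 slope deg -39.5 x range [-0.0115  0.0977] world plate dir [ 0.982  0.187 -0.007] tilt -0.4 z range [0.002 0.014]
```

```bash
python3 -m crank '[85,0,0,0,0,0,0, 85,0,0,0,0,0,0, 85,16,0,19.2,0,0,0, 85,16,0,19.2,0,0,0, 85,16,0,19.2,0,0,0, 85,16,0,19.2,0,0,0, 85,8,0,9.4,0,0,0, 85,2.6,0,3,0,0,0, 85,0,0,0,0,0,0, 85,0,0,0,0,0,0]' && python3 -m crank '[40,0,0,0,0,0,0, 40,0,0,0,0,0,0, 40,0,0,0,0,0,0, 40,0,0,0,0,0,0, 40,0,0,0,0,0,0,40,0,0,0,0,0,0]'
```

```text
time_s: 36.32
tool_pos: [0.6037, 0.222, 0.1361]
tool_rot: [179.9, 39.9, 10.7]
force: [0.0, -0.1, -0.3]
opening: 0.0852
grasp_force: 0.0
time_s: 36.82
tool_pos: [0.6039, 0.2221, 0.1373]
tool_rot: [179.9, 39.8, 10.7]
force: [2.8, 1.4, 7.4]
opening: 0.0588
grasp_force: 62.3
```

```bash
python3 -m crank '[40,-3.2,0,-3.8,0,0,0, 40,-6.4,0,-7.7,0,0,0, 40,-12.8,0,-15.3,0,0,0, 40,-16,0,-19.2,0,0,0, 40,-16,0,-19.2,0,0,0, 40,0,0,0,0,0,0, 40,0,0,0,0,0,0]'; python3 hp.py
```

```text
time_s: 37.4
tool_pos: [0.6035, 0.2221, 0.2221]
tool_rot: [179.9, 39.8, 10.7]
force: [0.3, 0.4, -2.0]
opening: 0.0586
grasp_force: 64.2
[[0.7533, 0.1866, -0.6307, 0.6034], [0.1425, -0.9824, -0.1205, 0.2221], [-0.6421, 0.0009, -0.7666, 0.2206], [0.0, 0.0, 0.0, 1.0]] [  9.8  46.6  62.9  -0.7 110.4  89. ]
0.87 8651 z=-0.9121 x + 0.1686 slope deg -42.4 x range [-0.0734  0.0234] world plate dir [0.982 0.186 0.042] tilt 2.4 z range [0.086 0.099]
```

```bash
python3 -m crank '[40,-32.6,-3.1,1.2,0,0,0, 40,-32.6,-3.1,1.2,0,0,0, 40,-32.6,-3.1,1.2,0,0,0, 40,-32.6,-3.1,1.2,0,0,0, 40,0,0,0,3.43,0,4.1, 40,0,0,0,3.43,0,4.1, 40,0,0,0,0,0,0]' && python3 -m crank '[40,0,0,0,0,6.8,0, 40,0,0,0,0,6.8,0, 40,0,0,0,0,6.8,0, 40,0,0,0,0,6.8,0, 40,0,0,0,0,6.8,0, 40,0,0,0,0,6.8,0, 40,0,0,0,0,6.8,0, 40,0,0,0,0,6.8,0, 40,0,0,0,0,6.8,0, 40,0,0,0,0,6.8,0, 40,0,0,0,0,6.8,0, 40,0,0,0,0,0,0]'; python3 hp.py
```

```text
time_s: 38.08
tool_pos: [0.4998, 0.2149, 0.2998]
tool_rot: [179.9, 40.1, -0.2]
force: [-0.8, -0.4, -1.8]
opening: 0.0589
grasp_force: 64.7
time_s: 39.08
tool_pos: [0.4996, 0.2152, 0.299]
tool_rot: [179.7, -34.9, 0.4]
force: [-0.3, 0.0, -1.2]
opening: 0.0586
grasp_force: 64.8
[[0.8238, 0.0034, 0.5668, 0.4997], [0.0053, -1.0, -0.0017, 0.2151], [0.5668, 0.0044, -0.8239, 0.2991], [0.0, 0.0, 0.0, 1.0]] [ 11.9  24.3  92.7 -13.8  29.7 111.6]
0.77 9430 z=-0.8537 x + 0.1701 slope deg -40.5 x range [-0.0769  0.0244] world plate dir [0.259 0.005 0.966] tilt 75.0 z range [-0.     0.188]
```

```bash
python3 -m crank '[40,0,0,0,0,4.75,0, 40,0,0,0,0,4.75,0, 40,0,0,0,0,0,0, 40,0,0,0,0,0,0]'; python3 hp.py; cat > corner.py <<'E'
from h import *
A=T(); a=np.radians(40.5); t=np.array([np.cos(a),0,-np.sin(a)]); n=np.array([-np.sin(a),0,-np.cos(a)]); c=np.array([-.0344,0,.1995])
for nm,p in dict(botRib=c-.076*t,botSmooth=c-.076*t-.008*n,topSmooth=c+.076*t-.008*n).items():
    print(nm,(A[:3,3]+A[:3,:3]@p).round(4))
print('dir',(A[:3,:3]@t).round(3),'world x,z in tool',A[0].round(3)[:3],A[2].round(3)[:3])
E
python3 corner.py
```

```text
time_s: 39.52
tool_pos: [0.5002, 0.215, 0.2997]
tool_rot: [179.7, -44.0, 0.2]
force: [-1.3, 1.0, -1.1]
opening: 0.0584
grasp_force: 65.0
[[0.7188, 0.0004, 0.6953, 0.5003], [0.0021, -1.0, -0.0016, 0.215], [0.6953, 0.0026, -0.7188, 0.2999], [0.0, 0.0, 0.0, 1.0]] [ 12.1  24.2  94.8 -26.2  19.6 123.5]
0.66 9787 z=-0.8198 x + 0.1689 slope deg -39.3 x range [-0.0799  0.0234] world plate dir [0.115 0.003 0.993] tilt 83.4 z range [0.065 0.207]
botRib [0.6073 0.2145 0.0572]
botSmooth [0.6153 0.2145 0.0564]
topSmooth [0.6295 0.2149 0.2078]
dir [0.094 0.002 0.996] world x,z in tool [0.718 0.    0.696] [ 0.696  0.002 -0.718]
```

```bash
python3 -m crank '[40,14.7,0,14.2,0,0,0, 40,14.7,0,14.2,0,0,0, 40,-10.4,0,10.8,0,0,0, 40,-10.4,0,10.8,0,0,0, 40,-8.4,0,8.6,0,0,0, 40,-5.6,0,5.7,0,0,0, 40,0,0,0,0,0,0, 40,0,0,0,0,0,0]'; python3 corner.py; python3 -c "
from h import *
print(manip.get_state()['qpos'].round(1))"
```

```text
time_s: 40.28
tool_pos: [0.5413, 0.215, 0.2503]
tool_rot: [179.9, -44.2, 0.1]
force: [-0.4, 1.0, -0.3]
opening: 0.0582
grasp_force: 64.9
botRib [0.6488 0.2147 0.0077]
botSmooth [0.6567 0.2147 0.0069]
topSmooth [0.6708 0.2149 0.1583]
dir [0.092 0.002 0.996] world x,z in tool [0.717 0.001 0.697] [ 0.697  0.002 -0.717]
[ 11.2  31.2  92.1 -31.3  15.2 128.4]
```

```bash
python3 -m crank '[40,-1.4,0,1.43,0,0,0, 40,-1.4,0,1.43,0,0,0, 40,-1.4,0,1.43,0,0,0, 40,0,0,0,0,0,0, 40,0,0,0,0,0,0]' && python3 -m crank '[40,-1,0,1,0,0,0, 40,0,0,0,0,0,0, 40,0,0,0,0,0,0]'; python3 corner.py
```

```text
time_s: 40.7
tool_pos: [0.5411, 0.2151, 0.2445]
tool_rot: [179.9, -44.3, 0.1]
force: [-0.1, 1.0, -0.5]
opening: 0.0584
grasp_force: 64.9
time_s: 40.95
tool_pos: [0.5414, 0.2151, 0.2437]
tool_rot: [179.9, -44.4, 0.1]
force: [-0.3, -0.5, 3.1]
opening: 0.0589
grasp_force: 65.1
botRib [0.6498 0.2151 0.0014]
botSmooth [0.6577 0.2151 0.0007]
topSmooth [0.6712 0.2152 0.1521]
dir [0.088 0.001 0.996] world x,z in tool [0.714 0.001 0.7  ] [ 0.7    0.001 -0.714]
```

```bash
python3 -m crank '[40,1.1,0,1.05,0,0,0, 40,1.1,0,1.05,0,0,0, 40,0,0,0,0,0,0, 40,0,0,0,0,0,0]' && python3 -m crank '[40,0.7,0,0.7,0,0,0, 40,0.7,0,0.7,0,0,0, 40,0,0,0,0,0,0, 40,0,0,0,0,0,0]'
```

```text
time_s: 41.28
tool_pos: [0.5444, 0.2151, 0.2435]
tool_rot: [179.9, -44.4, 0.1]
force: [0.3, -0.3, 4.9]
opening: 0.0581
grasp_force: 65.3
time_s: 41.62
tool_pos: [0.5463, 0.2151, 0.2434]
tool_rot: [179.9, -44.4, 0.1]
force: [-1.1, 0.2, 5.0]
opening: 0.0586
grasp_force: 65.3
```

```bash
python3 -m crank '[70,0,0,0,0,0,0, 85,0,0,0,0,0,0, 85,0,0,0,0,0,0, 85,0,0,0,0,0,0, 85,0,0,0,0,0,0, 85,0,0,-10,0,0,0, 85,0,0,-25,0,0,0, 85,0,0,-25,0,0,0, 85,0,0,-25,0,0,0, 85,0,0,-15,0,0,0, 85,0,0,0,0,0,0, 85,0,0,0,0,0,0]'
cat > stand.py <<'E'
import sys
from h import *
im,d,c,M=grab('wrist'); save(sys.argv[1],im); A=T(); print(A.round(4).tolist(), manip.get_state()['qpos'].round(1))
u,v=np.meshgrid(np.arange(640),np.arange(400)); P=cloud(c,M,np.c_[u.ravel(),v.ravel()],d); ok=(d.ravel()>0)&(P[:,0]>.6)&(P[:,0]<.7)&(abs(P[:,1]-.215)<.1)&(P[:,2]<.2)
for z in np.arange(.01,.19,.01):
    m=ok&(abs(P[:,2]-z)<.003)
    if m.sum()>20:
        q=P[m]; p=q[abs(q[:,1]-.215)<.025]; e=q[q[:,0]<.668]
        print(round(z,2),m.sum(),'x med',np.median(p[:,0]).round(4) if len(p) else None,'y',np.percentile(e[:,1],[1,99]).round(4) if len(e) else None)
E
python3 stand.py w15
```

```text
time_s: 42.62
tool_pos: [0.4758, 0.2152, 0.3152]
tool_rot: [179.9, -44.4, 0.1]
force: [0.6, -0.6, -0.1]
opening: 0.0848
grasp_force: 0.0
[[0.7155, 0.0011, 0.6986, 0.4763], [0.0016, -1.0, 0.0, 0.2151], [0.6986, 0.0011, -0.7155, 0.3145], [0.0, 0.0, 0.0, 1.0]] [ 12.8  21.2  97.  -26.5  20.2 124.2]
0.01 166 x med 0.6492 y [0.1861 0.2449]
0.02 276 x med 0.651 y [0.1862 0.2442]
0.03 300 x med 0.6526 y [0.1859 0.245 ]
0.04 331 x med 0.6542 y [0.1857 0.2452]
0.05 346 x med 0.6558 y [0.186  0.2444]
0.06 371 x med 0.6575 y [0.1861 0.2446]
0.07 425 x med 0.6591 y [0.186  0.2445]
0.08 455 x med 0.6606 y [0.1863 0.2447]
0.09 509 x med 0.6623 y [0.1858 0.2446]
0.1 253 x med 0.6636 y [0.1861 0.2448]
0.11 289 x med 0.665 y [0.1861 0.244 ]
0.12 326 x med 0.6664 y [0.1863 0.2444]
0.13 171 x med 0.6678 y [0.1863 0.2435]
0.14 752 x med 0.6674 y [0.1957 0.2349]
0.15 862 x med 0.6741 y None
```

View pics/w15.png

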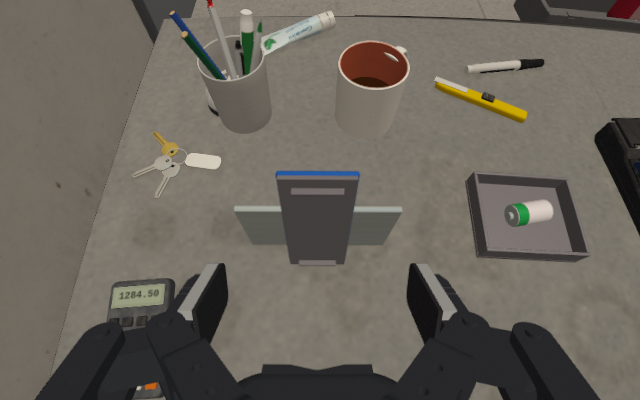

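```bash
python3 - <<'E'
from h import *
im,d,c,M=grab('wrist')
u,v=np.meshgrid(np.arange(640),np.arange(400)); P=cloud(c,M,np.c_[u.ravel(),v.ravel()],d); g=d.ravel()>0
h=g&(P[:,2]>.03)&(P[:,0]>.69)&(P[:,0]<1.1)&(P[:,1]>.0)&(P[:,1]<.45)&(np.hypot(P[:,0]-.71,P[:,1]-.21)>.0)
uu=u.ravel();vv=v.ravel()
for n,b in dict(mug=(335,410,40,136),cup=(165,272,0,136)).items():
    m=h&(uu>b[0])&(uu<b[1])&(vv>b[2])&(vv<b[3]); q=P[m]; print(n,np.percentile(q,[2,98],axis=0).round(3).tolist())
E
```

```text
mug [[0.818, 0.111, 0.033], [0.898, 0.19, 0.092]]
cup [[0.822, 0.278, 0.034], [0.9, 0.358, 0.151]]
```

```bash
python3 -m crank '[85,24.5,0,-25,0,0,0, 85,24.5,0,-25,0,0,0, 85,24.5,0,-25,0,0,0, 85,0,0,0,0,0,0]' && python3 -m crank '[85,0,0,0,0,-6.78,0, 85,0,0,0,0,-6.78,0, 85,0,0,0,0,-6.78,0, 85,0,0,0,0,-6.78,0, 85,0,0,0,0,-6.78,0, 85,0,0,0,0,-6.78,0, 85,0,0,0,0,-6.78,0, 85,0,0,0,0,-6.78,0, 85,0,0,0,0,-6.78,0, 85,0,0,0,0,-6.78,0, 85,0,0,0,0,-6.78,0, 85,0,0,0,0,-6.78,0]' && python3 -m crank '[85,35,0,-6.7,0,0,0, 85,35,0,-6.7,0,0,0, 85,35,0,-6.7,0,0,0, 85,35,0,-6.7,0,0,0, 85,35,0,-6.7,0,0,0, 85,0,0,0,0,0,0, 85,0,0,0,0,0,0]'; python3 -c "
from h import *
print(T().round(4).tolist(),manip.get_state()['qpos'].round(1))"
```

```text
time_s: 43.05
tool_pos: [0.4775, 0.2153, 0.4256]
tool_rot: [-179.9, -45.0, -0.0]
force: [-0.3, -0.1, 1.7]
opening: 0.0846
grasp_force: 0.0
time_s: 44.05
tool_pos: [0.4774, 0.2151, 0.4183]
tool_rot: [179.8, 37.5, -0.1]
force: [-0.7, 0.5, -0.1]
opening: 0.0849
grasp_force: 0.0
time_s: 44.63
tool_pos: [0.638, 0.2148, 0.3368]
tool_rot: [179.8, 37.3, -0.1]
force: [-0.0, 0.2, 1.1]
opening: 0.0851
grasp_force: 0.0
[[0.7951, -0.0005, -0.6065, 0.638], [-0.0019, -1.0, -0.0017, 0.2148], [-0.6065, 0.0025, -0.7951, 0.3368], [0.0, 0.0, 0.0, 1.0]] [  8.   43.   49.6   5.7 124.3  99.7]
```

```bash
python3 -m crank '[85,33,0,-8,0,0,0, 85,33,0,-8,0,0,0, 85,21,0,-0.7,0,0,0, 85,21,0,-0.7,0,0,0, 85,21,0,-0.7,0,0,0, 85,21,0,-0.7,0,0,0, 85,0,0,0,0,0,0, 85,0,0,0,0,0,0]'; python3 - <<'E'
from h import *
A=T(); print(A.round(4).tolist(),manip.get_state()['qpos'].round(1)); p=np.array([.7687,.2154,.249]); print((A[:3,:3].T@(p-A[:3,3])*1000).round(1))
im,d,c,M=grab('side')
r=manip.cut_out('side','cover')[:3]
for x in r:
  v,u=np.nonzero(x['mask']); P=cloud(c,M,np.c_[u,v],d); print(x['confidence'],np.percentile(P,[3,97],axis=0).round(3).tolist())
E
```

```text
time_s: 45.3
tool_pos: [0.7673, 0.2154, 0.2644]
tool_rot: [179.9, 37.1, -0.0]
force: [0.6, 0.2, 0.4]
opening: 0.085
grasp_force: 0.0
[[0.7972, 0.0008, -0.6037, 0.7673], [-0.0003, -1.0, -0.0017, 0.2154], [-0.6037, 0.0016, -0.7972, 0.2644], [0.0, 0.0, 0.0, 1.0]] [  6.8  62.3  19.    5.7 135.5  99.5]
[10.4 -0.  11.5]
0.87 [[0.65, 0.173, 0.002], [0.677, 0.269, 0.15]]
0.57 [[0.278, -0.204, 0.003], [0.412, -0.12, 0.01]]
```

Plate still standing at the fence. Close in and grip.

```bash
python3 -m crank '[85,5.2,0,5.8,0,0,0, 85,5.2,0,5.7,0,0,0, 85,0,0,0,0,0,0, 40,0,0,0,0,0,0, 40,0,0,0,0,0,0, 40,0,0,0,0,0,0, 40,0,0,0,0,0,0, 40,0,0,0,0,0,0,40,0,0,0,0,0,0]'; python3 -c "
from h import *
print(T().round(4).tolist(),manip.get_state()['qpos'].round(1))"
```

```text
time_s: 46.15
tool_pos: [0.7687, 0.2154, 0.2507]
tool_rot: [179.9, 37.0, 0.0]
force: [1.5, -0.2, 4.1]
opening: 0.0606
grasp_force: 64.9
[[0.7985, 0.0011, -0.6019, 0.7687], [0.0004, -1.0, -0.0014, 0.2154], [-0.6019, 0.0009, -0.7985, 0.2507], [0.0, 0.0, 0.0, 1.0]] [  6.8  62.8  19.8   5.5 134.   99.2]
```

```bash
python3 -m crank '[40,-3,0,-4,0,0,0, 40,-28,0,-4,0,0,0, 40,-28,0,-4,0,0,0, 40,-28,0,-4,0,0,0, 40,-35.5,0,-1.4,0,0,0, 40,-35.5,0,-1.4,0,0,0, 40,-35.5,0,-1.4,0,0,0, 40,-35.5,0,-1.4,0,0,0, 40,0,0,0,0,0,0, 40,0,0,0,0,0,0]'
cat > hp2.py <<'E'
from h import *
# held plate from any camera: points near the tool, in the tool's x-z plane
import sys
A=T(); print(A.round(4).tolist(),manip.get_state()['qpos'].round(1),manip.get_state()['opening'],manip.get_state()['grasp_force'])
for n in sys.argv[1:]:
    im,d,c,M=grab(n)
    for x in manip.cut_out(n,'cover')[:2]:
        m=cv2.erode(x['mask'].astype(np.uint8),np.ones((3,3)))>0
        v,u=np.nonzero(m); P=cloud(c,M,np.c_[u,v],d); P=P[d[v,u]>0]; Q=(P-A[:3,3])@A[:3,:3]; Q=Q[(abs(Q[:,1])<.045)&(Q[:,2]<.4)&(Q[:,2]>.1)]
        print(n,round(x['confidence'],2),len(Q),np.round(x['rect']))
        if len(Q)<60: continue
        q0=np.median(Q[:,[0,2]],0); U,S,V=np.linalg.svd(Q[:,[0,2]]-q0,full_matrices=False); k=V[0]*np.sign(V[0][1]); s=(Q[:,[0,2]]-q0)@k
        w=A[:3,:3]@[k[0],0,k[1]]
        print('med',q0.round(4),'dir(x,z tool)',k.round(3),'deg from tool z',np.degrees(np.arctan2(k[0],k[1])).round(1),'thick',(S[1]/np.sqrt(len(Q))).round(4),'ends',[(q0+k*t).round(4).tolist() for t in np.percentile(s,[1,99])],'world dir',w.round(3))
E
python3 hp2.py side wrist
```

```text
time_s: 46.98
tool_pos: [0.5979, 0.2155, 0.4073]
tool_rot: [179.9, 36.9, 0.1]
force: [0.7, -0.2, -0.5]
opening: 0.061
grasp_force: 65.3
[[0.8001, 0.0016, -0.5998, 0.5979], [0.0008, -1.0, -0.0015, 0.2155], [-0.5998, 0.0007, -0.8001, 0.4073], [0.0, 0.0, 0.0, 1.0]] [  8.5  36.3  51.2   6.4 128.8 100.8] 0.06100176643792672 65.27413487434387
side 0.95 0 [188. 258. 257. 294.]
side 0.57 28 [290.  82. 302. 143.]
wrist 0.85 24540 [244. 124. 390. 345.]
med [0.0124 0.174 ] dir(x,z tool) [0.463 0.886] deg from tool z 27.6 thick 0.0007 ends [[-0.0076, 0.1358], [0.0596, 0.2643]] world dir [-0.161 -0.001 -0.987]
wrist 0.77 0 [542.  86. 618. 172.]
```

```bash
python3 -m crank '[40,0,0,0,0,6.15,0, 40,0,0,0,0,6.15,0, 40,0,0,0,0,6.15,0, 40,0,0,0,0,6.15,0, 40,0,0,0,0,6.15,0, 40,0,0,0,0,6.15,0, 40,0,0,0,0,0,0]' && python3 -m crank '[40,0,35,0,0,0,0, 40,0,38,0,0,0,0, 40,0,38,0,0,0,0, 40,0,38,0,0,0,0, 40,0,38,0,0,0,0, 40,0,38,0,0,0,0, 40,0,38,0,0,0,0, 40,0,38,0,0,0,0, 40,0,38,0,0,0,0, 40,0,38,0,0,0,0, 40,0,35,0,0,0,0, 40,0,0,0,0,0,0]'; python3 hp2.py wrist
```

```text
time_s: 47.77
tool_pos: [0.5993, 0.2153, 0.4044]
tool_rot: [179.9, 0.0, 0.1]
force: [-1.0, -0.3, -0.4]
opening: 0.0609
grasp_force: 65.3
time_s: 48.77
tool_pos: [0.5994, -0.2031, 0.4038]
tool_rot: [-180.0, 0.5, -0.3]
force: [0.6, 0.0, -0.1]
opening: 0.0609
grasp_force: 65.5
[[1.0, -0.0053, -0.0079, 0.5994], [-0.0053, -1.0, 0.0005, -0.2031], [-0.0079, -0.0005, -1.0, 0.4038], [0.0, 0.0, 0.0, 1.0]] [-29.4  30.5  59.9  -0.2  90.1  60.9] 0.06085053237998023 65.4952597618103
wrist 0.95 638 [263. 342. 321. 371.]
med [-0.2793  0.3982] dir(x,z tool) [-1.     0.004] deg from tool z -89.8 thick 0.0006 ends [[-0.2575, 0.3981], [-0.3014, 0.3983]] world dir [-1.     0.005  0.004]
wrist 0.6 24308 [247. 127. 391. 344.]
med [0.0099 0.1732] dir(x,z tool) [0.466 0.885] deg from tool z 27.8 thick 0.0006 ends [[-0.0104, 0.1347], [0.0571, 0.2628]] world dir [ 0.459 -0.002 -0.888]
```

Plate held steadily. Now the half turn.

```bash
python3 -m crank '[40,0,0,0,0,0,-7, 40,0,0,0,0,0,-7, 40,0,0,0,0,0,-7, 40,0,0,0,0,0,-7, 40,0,0,0,0,0,-7, 40,0,0,0,0,0,-7, 40,0,0,0,0,0,-7, 40,0,0,0,0,0,-7, 40,0,0,0,0,0,-7, 40,0,0,0,0,0,-7, 40,0,0,0,0,0,-7, 40,0,0,0,0,0,-7]' && python3 -m crank '[40,0,0,0,0,0,-7, 40,0,0,0,0,0,-7, 40,0,0,0,0,0,-7, 40,0,0,0,0,0,-7, 40,0,0,0,0,0,-7, 40,0,0,0,0,0,-7, 40,0,0,0,0,0,-7, 40,0,0,0,0,0,-7, 40,0,0,0,0,0,-7, 40,0,0,0,0,0,-7, 40,0,0,0,0,0,-7, 40,0,0,0,0,0,-7]' && python3 -m crank '[40,0,0,0,0,0,-7, 40,0,0,0,0,0,-7, 40,0,0,0,0,0,-7.1, 40,0,0,0,0,0,0, 40,0,0,0,0,7,0, 40,0,0,0,0,7,0, 40,0,0,0,0,7,0, 40,0,0,0,0,7,0, 40,0,0,0,0,7,0, 40,0,0,0,0,7,0, 40,0,0,0,0,0,0, 40,0,0,0,0,0,0]'; python3 hp2.py wrist
```

```text
time_s: 49.87
tool_pos: [0.5998, -0.1952, 0.4053]
tool_rot: [-179.7, -0.0, 84.5]
force: [-0.7, -0.4, -1.6]
opening: 0.0608
grasp_force: 65.5
time_s: 50.87
tool_pos: [0.5998, -0.1952, 0.4053]
tool_rot: [-180.0, -0.3, 168.5]
force: [0.2, 0.2, -1.2]
opening: 0.0609
grasp_force: 65.5
time_s: 51.87
tool_pos: [0.6, -0.196, 0.4051]
tool_rot: [-179.9, -42.0, -171.0]
force: [1.5, 0.4, 0.1]
opening: 0.0608
grasp_force: 65.5
[[-0.7336, -0.1584, -0.6608, 0.6], [-0.1168, 0.9874, -0.107, -0.196], [0.6694, -0.0013, -0.7429, 0.4051], [0.0, 0.0, 0.0, 1.0]] [ -25.8   36.4   52.3  -27.8  124.4 -134. ] 0.06078530772208131 65.52100539207458
wrist 0.88 0 [364. 171. 407. 263.]
wrist 0.68 24572 [244. 124. 392. 345.]
med [0.0094 0.1731] dir(x,z tool) [0.466 0.885] deg from tool z 27.8 thick 0.0007 ends [[-0.0109, 0.1346], [0.0572, 0.2636]] world dir [-0.927 -0.149 -0.345]
```

```bash
cat > tgt.py <<'E'
from h import *
A=T(); R=A[:3,:3]; k=np.array([.466,0,.885]); n=np.array([-.885,0,.466]); c=np.array([.0232,0,.1991])
cor=A[:3,3]+R@(c+.076*k+.008*n); goal=np.array([.4775,-.2498,.0375]); h=R@k; print('corner',cor.round(4),'plate heading',np.degrees(np.arctan2(-h[1],-h[0])).round(2),'roll',np.degrees(np.arcsin((R@[0,1,0])[2])).round(2))
dw=goal-cor; print('world move',(dw*1000).round(1),'xy in tool',(R.T@[dw[0],dw[1],0]*1000).round(1),'1 down in tool',(R.T@[0,0,-1]).round(3), 'z axis in tool',R[2].round(3))
print('far top z', (A[:3,3]+R@(c-.076*k))[2].round(4),'grip',(A[:3,3]+R@[0,0,.163]).round(4))
E
python3 tgt.py
```

```text
corner [ 0.3834 -0.2313  0.2395] plate heading 9.16 roll -0.08
world move [  94.1  -18.5 -202. ] xy in tool [-66.9 -33.2 -60.1] 1 down in tool [-0.669  0.001  0.743] z axis in tool [ 0.669 -0.001 -0.743]
far top z 0.2996 grip [ 0.4919 -0.2138  0.2846]
```

```bash
python3 -m crank '[40,-22.3,-11.1,-20,0,0,0, 40,-22.3,-11.1,-20,0,0,0, 40,-22.3,-11,-20.1,0,0,0, 40,0,0,0,0,0,0, 40,-23.4,0,26,0,0,0, 40,-23.4,0,26,0,0,0, 40,-23.4,0,26,0,0,0, 40,-23.4,0,26,0,0,0, 40,-20,0,22.2,0,0,0, 40,0,0,0,0,0,0, 40,0,0,0,0,0,0]'; python3 tgt.py; python3 hp2.py wrist
python3 - <<'E'
from h import *
# re-check the box from the side camera & look at pose of plate lateral edges in tool y
im,d,c,M=grab('wrist'); A=T()
for x in manip.cut_out('wrist','cover')[:2]:
    v,u=np.nonzero(x['mask']); P=cloud(c,M,np.c_[u,v],d); Q=(P-A[:3,3])@A[:3,:3]
    for z in (.21,.225,.24,.255):
        m=abs(Q[:,2]-z)<.004
        if m.sum()>20: print(z,np.percentile(Q[m,1],[1,99]).round(4))
E
```

```text
time_s: 52.88
tool_pos: [0.6929, -0.2153, 0.2355]
tool_rot: [180.0, -42.2, -170.9]
force: [-0.5, -0.5, -0.3]
opening: 0.0605
grasp_force: 65.6
corner [ 0.4761 -0.2501  0.07  ] plate heading 9.11 roll 0.01
world move [  1.4   0.3 -32.5] xy in tool [-1.   0.1 -0.9] 1 down in tool [-0.672 -0.     0.741] z axis in tool [ 0.672  0.    -0.741]
far top z 0.1296 grip [ 0.5849 -0.2327  0.1147]
[[-0.7316, -0.1584, -0.6631, 0.6929], [-0.1174, 0.9874, -0.1063, -0.2153], [0.6715, 0.0001, -0.741, 0.2355], [0.0, 0.0, 0.0, 1.0]] [ -24.1   53.9   43.8  -24.4  117.2 -127.6] 0.06053862546953281 65.60860991477966
wrist 0.89 0 [377.  34. 472. 147.]
wrist 0.88 24300 [245. 125. 394. 344.]
med [0.0093 0.173 ] dir(x,z tool) [0.467 0.885] deg from tool z 27.8 thick 0.0006 ends [[-0.0109, 0.1347], [0.0568, 0.2629]] world dir [-0.928 -0.149 -0.342]
0.21 [-0.0305  0.0293]
0.225 [-0.0306  0.029 ]
0.24 [-0.0301  0.029 ]
0.255 [-0.0302  0.0287]
```

```bash
python3 -m crank '[40,-10.4,0,9.4,0,0,0, 40,-9.4,0,10.4,0,0,0, 40,0,0,0,0,0,0, 40,0,0,0,0,0,0]' && python3 -m crank '[40,-1.35,0,1.48,0,0,0, 40,-0.7,0,0.7,0,0,0, 40,0,0,0,0,0,0, 40,0,0,0,0,0,0]' && python3 -m crank '[40,-1,0,1.1,0,0,0, 40,0,0,0,0,0,0, 40,0,0,0,0,0,0]' ; python3 tgt.py
```

```text
time_s: 53.42
tool_pos: [0.6943, -0.2151, 0.206]
tool_rot: [179.9, -42.3, -170.8]
force: [-0.3, 0.2, -0.2]
opening: 0.0608
grasp_force: 65.6
time_s: 53.75
tool_pos: [0.6945, -0.2151, 0.2049]
tool_rot: [-179.9, -42.1, -170.9]
force: [0.1, 0.9, -1.0]
opening: 0.0605
grasp_force: 65.6
time_s: 54.0
tool_pos: [0.6944, -0.2151, 0.2032]
tool_rot: [-179.9, -42.2, -170.9]
force: [1.0, -0.9, -1.2]
opening: 0.0603
grasp_force: 65.6
corner [ 0.4778 -0.2502  0.0376] plate heading 9.17 roll -0.04
world move [-0.3  0.4 -0.1] xy in tool [0.2 0.4 0.1] 1 down in tool [-0.671  0.001  0.741] z axis in tool [ 0.671 -0.001 -0.741]
far top z 0.0973 grip [ 0.5864 -0.2326  0.0824]
```

```bash
python3 -m crank '[40,-1,0,1.1,0,0,0, 40,0,0,0,0,0,0, 40,0,0,0,0,0,0]' && python3 -m crank '[40,-2.8,0,1.5,0,0,0, 40,-2.9,0,1.4,0,0,0, 40,-2.7,0,1.6,0,0,0, 40,-2.7,0,1.6,0,0,0, 40,0,0,0,0,0,0, 40,0,0,0,0,0,0]'; python3 hp2.py wrist
```

```text
time_s: 54.25
tool_pos: [0.6944, -0.2151, 0.2016]
tool_rot: [-180.0, -42.2, -170.9]
force: [-0.3, 0.7, -1.3]
opening: 0.0608
grasp_force: 65.6
time_s: 54.75
tool_pos: [0.6986, -0.2145, 0.1897]
tool_rot: [-179.9, -42.2, -170.9]
force: [-0.4, -0.9, 4.5]
opening: 0.0608
grasp_force: 64.3
[[-0.7314, -0.1591, -0.6631, 0.6986], [-0.1171, 0.9873, -0.1077, -0.2145], [0.6718, -0.0011, -0.7408, 0.1897], [0.0, 0.0, 0.0, 1.0]] [ -23.9   56.9   44.7  -23.6  113.7 -125.7] 0.060847286989635846 64.25940155982971
wrist 0.77 0 [380.   0. 491. 114.]
wrist 0.74 25966 [247. 111. 389. 342.]
med [0.0129 0.1741] dir(x,z tool) [0.542 0.84 ] deg from tool z 32.8 thick 0.0006 ends [[-0.0119, 0.1357], [0.0668, 0.2577]] world dir [-0.954 -0.154 -0.259]
```

```bash
python3 -m crank '[40,-2.7,0,1.6,0,0,0, 40,-2.7,0,1.6,0,0,0, 40,-2.6,0,1.7,0,0,0, 40,-2.5,0,1.8,0,0,0, 40,-2.4,0,1.9,0,0,0, 40,-2.4,0,1.9,0,0,0, 40,0,0,0,0,0,0, 40,0,0,0,0,0,0]'; python3 hp2.py wrist
```

```text
time_s: 55.52
tool_pos: [0.7033, -0.2135, 0.1715]
tool_rot: [-179.9, -42.1, -170.9]
force: [4.3, 1.5, 5.2]
opening: 0.061
grasp_force: 63.8
[[-0.7331, -0.1599, -0.6611, 0.7033], [-0.118, 0.9871, -0.1079, -0.2135], [0.6698, -0.0011, -0.7425, 0.1715], [0.0, 0.0, 0.0, 1.0]] [ -23.7   58.4   44.3  -23.3  112.7 -125. ] 0.061008573076243314 63.76600384712219
wrist 0.78 29509 [246.  87. 391. 342.]
med [0.0199 0.1753] dir(x,z tool) [0.66  0.752] deg from tool z 41.3 thick 0.0006 ends [[-0.0131, 0.1376], [0.0831, 0.2473]] world dir [-0.98  -0.159 -0.116]
wrist 0.65 0 [390.   0. 502.  92.]
```

```bash
python3 -m crank '[40,-2.3,0,2,0,0,0, 40,-2.3,0,2,0,0,0, 40,0,0,0,0,0,0, 40,0,0,0,0,0,0]'; python3 hp2.py wrist
```

```text
time_s: 55.95
tool_pos: [0.7041, -0.2132, 0.1657]
tool_rot: [-179.9, -42.0, -170.8]
force: [7.4, 0.6, 5.1]
opening: 0.0611
grasp_force: 63.6
[[-0.7336, -0.1602, -0.6604, 0.7041], [-0.1183, 0.9871, -0.1081, -0.2132], [0.6692, -0.0012, -0.7431, 0.1657], [0.0, 0.0, 0.0, 1.0]] [ -23.6   58.8   44.3  -23.1  112.2 -124.8] 0.06114080259763363 63.55974555015564
wrist 0.82 0 [396.   1. 508.  87.]
wrist 0.66 30425 [248.  81. 390. 343.]
med [0.0222 0.1753] dir(x,z tool) [0.694 0.72 ] deg from tool z 43.9 thick 0.0006 ends [[-0.0134, 0.1383], [0.0876, 0.2433]] world dir [-0.985 -0.16  -0.071]
```

```bash
python3 -m crank '[40,-1.5,0,-1.3,0,0,0, 40,-1.3,0,1.5,0,0,0, 40,0,0,0,0,0,0, 40,0,0,0,0,0,0]' && python3 -m crank '[50,0,0,0,0,0,0, 62,0,0,0,0,0,0, 66,0,0,0,0,0,0, 74,0,0,0,0,0,0, 85,0,0,0,0,0,0, 85,0,0,0,0,0,0, 85,0,0,0,0,0,0, 85,0,0,0,0,0,0]'; python3 hp2.py wrist
```

```text
time_s: 56.38
tool_pos: [0.7055, -0.2133, 0.1632]
tool_rot: [-180.0, -42.2, -170.9]
force: [2.3, 0.3, 4.0]
opening: 0.0605
grasp_force: 64.6
time_s: 57.05
tool_pos: [0.7054, -0.2134, 0.1635]
tool_rot: [-180.0, -42.2, -170.9]
force: [0.3, -0.5, 1.1]
opening: 0.0849
grasp_force: 0.0
[[-0.7319, -0.1592, -0.6625, 0.7054], [-0.1176, 0.9872, -0.1073, -0.2134], [0.6712, -0.0006, -0.7413, 0.1635], [0.0, 0.0, 0.0, 1.0]] [ -23.6   59.1   44.   -23.2  112.4 -124.8] 0.08490435121377775 0.0
wrist 0.58 0 [399.   0. 503.  85.]
```

```bash
python3 -m crank '[85,6.7,0,-7.4,0,0,0, 85,13.4,0,-14.8,0,0,0, 85,23,0,-26,0,0,0, 85,23,0,-26,0,0,0, 85,23,0,-26,0,0,0, 85,23,0,-26,0,0,0, 85,0,0,0,0,0,0, 85,0,0,0,0,0,0]'
cat > lid.py <<'E'
import sys
from h import *
im,d,c,M=grab('wrist'); save(sys.argv[1],im); A=T(); print(A.round(4).tolist())
bx=np.array([.1616,-.9869,0]); by=np.array([.9869,.1616,0]); o=np.array([.5517,-.2326,0])
u,v=np.meshgrid(np.arange(640),np.arange(400)); P=cloud(c,M,np.c_[u.ravel(),v.ravel()],d); Q=P-o; x=Q@bx; y=Q@by; z=P[:,2]
hsv=cv2.cvtColor(im,cv2.COLOR_RGB2HSV).reshape(-1,3); px=im.reshape(-1,3).astype(int)
reg=(d.ravel()>0)&(abs(x-5)<60)&(abs(x)<.08)&(abs(y)<.1)
blue=reg&(px[:,2]>px[:,0]+30)&(hsv[:,0]>95)&(hsv[:,0]<130)&(hsv[:,1]>80); pts=blue&(z>.03)
R=cv2.minAreaRect(np.c_[x[pts],y[pts]].astype(np.float32)*1000); print('blue',blue.sum(),pts.sum(),'box-frame rect',R)
w=np.linalg.lstsq(np.c_[x[pts],y[pts],np.ones(pts.sum())],z[pts],rcond=None)[0]; print('plane slopes deg x,y',np.degrees(np.arctan(w[:2])).round(2),'z at seat',(w[0]*.005+w[2]).round(4),'res',np.std(z[pts]-np.c_[x[pts],y[pts],np.ones(pts.sum())]@w).round(4))
wh=reg&(z<.045)&(hsv[:,1]<40)&(hsv[:,2]>150)&((abs(x-.005)>.034)|(abs(y)>.079)); Rw=cv2.minAreaRect(np.c_[x[wh&(z>.003)],y[wh&(z>.003)]].astype(np.float32)*1000); print('white',Rw)
E
python3 lid.py w20
```

```text
time_s: 57.82
tool_pos: [0.7067, -0.2128, 0.3356]
tool_rot: [-179.7, -41.9, -171.0]
force: [-0.6, 0.3, -1.4]
opening: 0.0851
grasp_force: 0.0
[[-0.7327, -0.1593, -0.6617, 0.7068], [-0.1174, 0.9872, -0.1077, -0.2129], [0.6704, -0.0012, -0.742, 0.3331], [0.0, 0.0, 0.0, 1.0]]
blue 7981 7907 box-frame rect ((5.791112899780273, -1.5753860473632812), (150.0580291748047, 62.21095657348633), 89.7586669921875)
plane slopes deg x,y [0.03 0.4 ] z at seat 0.044 res 0.0008
white ((8.776039123535156, 0.6988449096679688), (87.78043365478516, 163.06256103515625), 0.0986640453338623)
```

```bash
python3 -m crank '[85,0,0,0,0,-7,0, 85,0,0,0,0,-7,0, 85,0,0,0,0,-7,0, 85,0,0,0,0,-7,0, 85,0,0,0,0,-7,0, 85,0,0,0,0,-7,0, 85,-20,0,0,0,0,0, 85,-20,0,0,0,0,0, 85,-20,0,0,0,0,0, 85,0,0,0,0,0,0, 85,0,0,0,0,0,0]'; python3 lid.py w21
```

```text
time_s: 58.78
tool_pos: [0.7667, -0.2032, 0.3294]
tool_rot: [179.9, -0.3, -170.8]
force: [-0.3, -0.0, -0.9]
opening: 0.0849
grasp_force: 0.0
[[-0.9872, -0.1592, -0.0055, 0.7661], [-0.1592, 0.9872, -0.0, -0.2035], [0.0054, 0.0008, -1.0, 0.3303], [0.0, 0.0, 0.0, 1.0]]
blue 858 852 box-frame rect ((5.604833602905273, 70.4437026977539), (61.03681564331055, 6.674267768859863), 0.1098845824599266)
plane slopes deg x,y [ 0.23 -4.06] z at seat 0.0493 res 0.0009
white ((8.311256408691406, 73.16563415527344), (89.17622375488281, 25.201644897460938), 4.668600082397461)
```

View pics/w21.png

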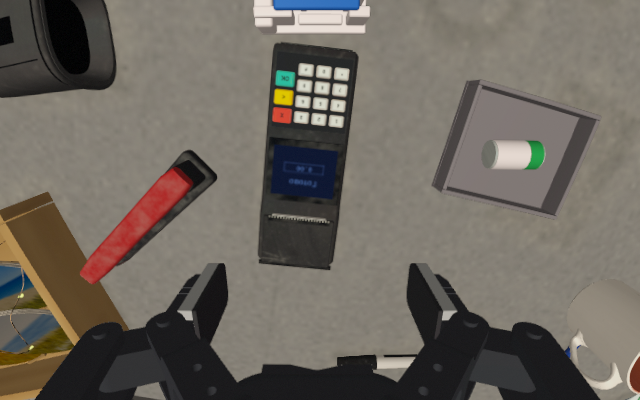

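```bash
python3 -m crank '[85,35,0,-8,0,0,0, 85,35,0,-8,0,0,0, 85,35,0,-8,0,0,0, 85,35,0,-8,0,0,0, 85,15,0,0,0,0,0, 85,0,0,0,0,0,0, 85,0,0,0,0,0,0]'; python3 lid.py w22; python3 - <<'E'
from h import *
im,d,c,M=grab('side')
for x in manip.mark_of('side','cell')+manip.mark_of('side','calculator')+manip.mark_of('side','tape_mask')+manip.mark_of('side','card_terminal'): print(x)
E
```

```text
time_s: 59.42
tool_pos: [0.6122, -0.2284, 0.3652]
tool_rot: [-180.0, -0.1, -170.9]
force: [0.6, 0.1, -0.6]
opening: 0.0852
grasp_force: 0.0
[[-0.9873, -0.1586, -0.0026, 0.613], [-0.1586, 0.9873, -0.001, -0.2281], [0.0027, -0.0006, -1.0, 0.3647], [0.0, 0.0, 0.0, 1.0]]
blue 11038 11012 box-frame rect ((5.968599319458008, -2.5905075073242188), (61.82048797607422, 151.71876525878906), 0.03444802761077881)
plane slopes deg x,y [-0.05  0.45] z at seat 0.044 res 0.0007
white ((8.735008239746094, 0.4796905517578125), (162.9917755126953, 88.24758911132812), 89.92984008789062)
{'location': [326.4, 150.2], 'confidence': 0.8}
{'location': [356.3, 185.3], 'confidence': 0.65}
{'location': [268.3, 147.8], 'confidence': 0.7}
{'location': [341.5, 291.8], 'confidence': 0.3}
{'location': [400.3, 298.4], 'confidence': 0.85}
```

```bash
python3 -m crank '[0,36,0,0,0,0,0, 0,36,0,0,0,0,0, 0,36,0,0,0,0,0, 0,36,0,0,0,0,0, 0,18,0,0,0,0,0, 0,0,0,35,0,0,0, 0,0,0,35,0,0,0, 0,0,0,35,0,0,0, 0,0,0,30,0,0,0, 0,0,0,16,0,0,0, 0,0,0,0,0,0,0, 0,0,0,0,0,0,0]'; python3 - <<'E'
from h import *
A=T(); p=A[:3,3]-[.5517,-.2326,0]; print(A.round(4).tolist(),'box x,y',(p@[.1616,-.9869,0]*1000).round(1),(p@[.9869,.1616,0]*1000).round(1),manip.get_state()['opening'])
E
```

```text
time_s: 60.72
tool_pos: [0.4533, -0.2541, 0.2138]
tool_rot: [180.0, -0.2, -170.8]
force: [0.6, -0.4, -0.9]
opening: -0.0001
grasp_force: 0.0
[[-0.9872, -0.1595, -0.0035, 0.4533], [-0.1595, 0.9872, -0.0003, -0.2541], [0.0035, 0.0002, -1.0, 0.2138], [0.0, 0.0, 0.0, 1.0]] box x,y 5.4 -100.6 -0.00013319318518115197
```

```bash
python3 -m crank '[0,0,0,1.3,0,0,0, 0,-3,0,0,0,0,0, 0,-3,0,0,0,0,0, 0,-3,0,0,0,0,0, 0,-1,0,0,0,0,0, 0,0,0,0,0,0,0, 0,0,0,0,0,0,0]' && python3 -m crank '[0,-1,0,0,0,0,0, 0,-1,0,0,0,0,0, 0,0,0,0,0,0,0, 0,0,0,0,0,0,0]' && python3 -m crank '[0,-0.8,0,0,0,0,0, 0,-0.7,0,0,0,0,0, 0,0,0,0,0,0,0, 0,0,0,0,0,0,0]'; python3 lid.py w23
```

```text
time_s: 61.3
tool_pos: [0.4629, -0.2524, 0.2129]
tool_rot: [-179.9, -0.2, -170.8]
force: [-1.0, -0.7, 0.5]
opening: -0.0004
grasp_force: 0.0
time_s: 61.63
tool_pos: [0.4648, -0.2521, 0.2127]
tool_rot: [-180.0, -0.2, -170.8]
force: [-0.7, 0.9, 0.1]
opening: -0.0002
grasp_force: 0.0
time_s: 61.97
tool_pos: [0.4663, -0.2519, 0.2127]
tool_rot: [-180.0, -0.2, -170.8]
force: [-0.8, -0.1, -0.7]
opening: 0.0
grasp_force: 0.0
[[-0.9873, -0.1592, -0.0025, 0.4663], [-0.1592, 0.9873, -0.0011, -0.2519], [0.0027, -0.0007, -1.0, 0.2127], [0.0, 0.0, 0.0, 1.0]]
blue 1231 1231 box-frame rect ((8.982870101928711, -72.29167175292969), (64.73684692382812, 60.294036865234375), 51.86656951904297)
plane slopes deg x,y [-0.62 -4.6 ] z at seat 0.0389 res 0.0072
white ((8.435253143310547, -79.4226303100586), (40.599971771240234, 87.19811248779297), 85.4580078125)
```

```bash
python3 -m crank '[0,-0.8,0,0,0,0,0, 0,0,0,0,0,0,0, 0,0,0,0,0,0,0, 0,8,0,0,0,0,0, 0,8,0,-5,0,0,0, 0,0,0,-35,0,0,0, 0,0,0,-38,0,0,0, 0,0,0,-38,0,0,0, 0,0,0,-36,0,0,0, 0,-30,0,0,0,0,0, 0,-35,0,0,0,0,0]' && python3 -m crank '[0,-35,0,0,0,0,0, 0,-35,0,0,0,0,0, 0,-28,0,0,0,0,0, 0,0,0,0,0,0,0, 0,0,0,0,0,0,0]'; python3 lid.py w24
```

```text
time_s: 62.93
tool_pos: [0.5148, -0.2441, 0.3681]
tool_rot: [-179.7, 0.0, -171.0]
force: [-0.9, -0.4, 0.7]
opening: -0.0001
grasp_force: 0.0
time_s: 63.35
tool_pos: [0.6127, -0.2281, 0.3637]
tool_rot: [-180.0, -0.2, -170.8]
force: [0.0, 0.0, -1.0]
opening: -0.0
grasp_force: 0.0
[[-0.9872, -0.1593, -0.0037, 0.612], [-0.1593, 0.9872, -0.0008, -0.2284], [0.0037, -0.0002, -1.0, 0.3641], [0.0, 0.0, 0.0, 1.0]]
blue 11142 11100 box-frame rect ((6.67323112487793, -0.5672149658203125), (151.93350219726562, 62.84233093261719), 89.64000701904297)
plane slopes deg x,y [-0.08  0.06] z at seat 0.0435 res 0.0008
white ((8.893569946289062, 0.98687744140625), (163.17803955078125, 88.3136978149414), 89.77728271484375)
```

```bash
python3 - <<'E'
from h import *
for n in ('side','scene'):
    im,d,c,M=grab(n); print(n,manip.mark_of(n,'cell'))
    h=cv2.cvtColor(im,cv2.COLOR_RGB2HSV); o=((h[...,0]<16)&(h[...,1]>130)&(h[...,2]>100)).astype(np.uint8)
    k,l,s,ce=cv2.connectedComponentsWithStats(o)
    for i in range(1,k):
        if s[i,4]>12: print(ce[i].round(),s[i,4],cloud(c,M,[ce[i]],d).round(2)[0])
E
```

```text
side []
[233. 128.] 150 [0.3  0.37 0.1 ]
[433. 170.] 228 [0.86 0.18 0.07]
[387. 297.] 36 [ 0.7  -0.24  0.03]
[439. 327.] 389 [ 0.79 -0.34  0.05]
[484. 354.] 77 [ 0.86 -0.4   0.05]
scene [{'location': [385.7, 269.4], 'confidence': 0.48}]
[384. 139.] 171 [0.88 0.17 0.08]
[198. 170.] 44 [0.29 0.38 0.08]
[516. 234.] 243 [ 0.83 -0.38  0.05]
[442. 234.] 15 [ 0.7  -0.24  0.03]
```

```bash
python3 -c "
from bench import manip
print(manip.hand_in())"
```

```text
the job is handed in; nothing more can be done
None
```

I handed the job in at about 63 s. The spent cell is in the tray. Both fresh cells sat level in bays 1 and 2 before covering. The cover lies flat, blue side up, on the pillars, about 1.5 mm off centre each way by my last measurement. I meant to keep clear of the calculator, tape and terminal but did not re-measure their positions.

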